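# Hang an L bracket level on the lacquer-drying carousel

## Robot

A 6-joint arm with a two-finger parallel gripper is mounted at the origin on a cart in front of the work surface, level with it; the furniture and walls round the work are solid. World frame = base frame: x ahead of the robot, y to its left, z up, the work surface at z = 0. Lengths are in m, angles in rad, forces in N, time in s.
With the tool pointing down it reaches from about 0.425 to 0.925 m from the base axis. Payload 12.5 kg.
Tool frame: the origin (TCP) lies midway between the tips of the shut fingers; the grasp point (between the pads) lies 19 mm behind it (env.grip_depth is the distance from the TCP to the grasp point, in m); z points along the fingers, y is the direction in which the jaws open and shut (so a half turn about z gives the same grasp; the last joint's range is limited). The gripper opens to 85 mm and grips with 20 to 120 N. Pads are 22 mm wide; open, the fingers measure 114 mm over their backs; the gripper's body (76 mm by 85 mm) begins 54 mm behind the grasp point. The pads swing forward as they close: fully open they stand 13 mm farther back than shut.
Start: joints at [-1.42, 0.491, 1.559, -0, 1.092, -0.106], TCP at [0.159, -0.605, 0.231] pointing down, gripper open.
Joint ranges: [-3.1, 3.1], [-0.84, 2.19], [0.05, 2.79], [-1.13, 4.28], [0.06, 2.93], [-2.69, 2.69]. Speed limits (rad/s): [2.22, 2.22, 2.79, 3.14, 3.14, 3.14].

## Interface

Orientations are given as a 3x3 rotation matrix whose columns are the frame's x, y, z axes.
In Python, from rig import readout, read_camera, env gives the robot as it stands. The module is installed in compiled form; this text tells all that it offers.
- The arm moves only by the tool send_rows, never from a script. Its argument "motion" is a list of rows, each an object of numbers: "dx", "dy", "dz": the shift along the tool's x, y, z in mm; "ax", "ay", "az": the turn, a rotation vector about the tool's x, y, z in degrees. In form: [{"dx": .., "dy": .., "dz": .., "ax": .., "ay": .., "az": ..}, ...]. A call has exactly 8 rows; each row shifts and turns the commanded pose from where the row before left it, along the tool's axes as they then stand; what a row does not reach is not made up. A row lasts 1/12 s, in which the tool goes at most 41.7 mm and 7.16 degrees, less where a joint would pass 70% of its speed; a pose out of reach is approached as far as the arm can. A call is refused whole if a number of a shift passes 41.7 or a number of a turn 7.16, either way. A call with a gripper value outside its range is refused whole. "fingers" is the closure, from -1 (fully open) to 1 (shut), so that 0 is half open, set as the call begins (left out, the last holds). The fingers move at their own pace and stop on an object; "newtons" is the grip in N (left out, the last holds). Time passes only in rows, so rows that do not move let the fingers close, or fill a call up. It gives the time, the measured TCP pose, the force and the opening at its end, in the units of the state.
- readout.get_state(): the state, without advancing time (a new reading comes with each control period).
- read_camera(name): name is "side" or "top" or "wrist"; returns a dict with "frame" (480x640x3 uint8, blue, green, red), "fov_y" (degrees; the focal length in pixels is half the picture's height over the tangent of half this angle, whatever the lens; pixels are square), "cx", "cy" (the principal point, pixels), "k1" (the pictures are not rectified: a ray, as slopes to the right and down, at radius r is drawn at 1 + k1 r^2 times it, then the intrinsics apply), "R" (3x3) and "t" (3): a world point X has camera coordinates R X + t. Camera axes: x right, y down, z forward; pixel columns grow to the right and rows downward; lengths in m; the calibration is good to about 2 mm. A picture is of the moment at which its call begins. There is no depth.
- env.sign_off(): hands the job in, once; it reports no verdict.
The state is a dict: "time_s": time; "q": joint angles; "joint_velocities": joint speeds; "tau": joint torques, N m; "tool_pos": TCP position; "orientation": TCP orientation; "force": force on the tool from outside, world axes, zero at the start; "moment": the same for the moment, N m; "width": opening from 0.0 (shut) to 1.0 (fully open).
Only numpy, scipy, OpenCV 4.12 (cv2) and the standard library are available. Lean on these libraries where they do the work, as an engineer would, in place of code of your own. Each camera call takes 0.05 s, during which the arm holds its last target.

## Task

The rod at the front of the drying carousel already carries a finished piece, so push the carousel round until the empty rod clicks in at the front. Then take the L bracket off the sloping draining board and hang it on that rod by the hole that lets it hang free with its long limb level, so the lacquer will not run to one end. Leave the other things on the bench where they are.

Things in the scene. Friction and masses are not known exactly. Their poses are not given: they have to be found in the camera images.
- bracket: Loose flat L bracket, plain aluminium, 8 mm thick, 0.22 kg, uniform. Long limb 160 x 36 mm; short limb 36 mm wide, 116 mm down from the long limb's lower edge at its +y end (outline 160 x 152). Origin: centre of the long limb. x through the thickness, y along the long limb (ends +-80, short limb at 44 to 80), z up across it (top edge +18, lower edge -18, foot of the short limb -134).
- hole1 (a point): Centre of hole 1 of the bracket, over the short limb (y = +56.5, z = +4 mm in the bracket's frame). The five holes are 18 mm wide, go through, and stand in a row 14 mm below the top edge of the long limb.
- hole2 (a point): Centre of hole 2 of the bracket, 18 mm wide (y = +29.5, z = +4 mm in the bracket's frame).
- hole3 (a point): Centre of hole 3 of the bracket, 18 mm wide (y = +2.5, z = +4 mm in the bracket's frame).
- hole4 (a point): Centre of hole 4 of the bracket, 18 mm wide (y = -24.5, z = +4 mm in the bracket's frame).
- hole5 (a point): Centre of hole 5 of the bracket, 18 mm wide (y = -51.5, z = +4 mm in the bracket's frame). It is nearest the free end.
- rack: Fixed wooden draining board 190 mm wide on a foot; origin under it, +x to the back, +y left. The board and the bracket on it lean back 25 degrees (bracket x away from the robot, long limb on top, its top 29 mm free above the board's edge). Two 10 mm dowels, 24 mm out of the face, carry it, under the short limb's foot and under the long limb at y = -30: it lifts off along the slope.
- carousel: Fixed base of the drying carousel: grey round foot of 156 mm with a column, 0.25 m high over all. Origin: centre of the foot on the bench. Its own -x axis is the front (roughly towards the robot), +y its left; the head turns about its z axis.
- turret (a joint): Angle of the carousel's head, rad, growing anticlockwise seen from above, endless, near 0 at the start. A spring leaf on a square cam makes it click in every 90 degrees (0, 1.571, ...): it pulls to the nearest of these with 0.1 to 0.2 N m, and past 45 degrees goes on to the next by itself.
- empty_arm (a point): On the axis of the one empty rod, mid-way along its hanging length: 200 mm high, 89 mm from the turning axis; points to the carousel's left at the start. Four level rods, 90 degrees apart on a disc of 104 mm (190 to 211 mm high): 7 mm thick, 10 mm ball end, tip 117 mm and 22 mm stop collar 71 mm from the axis. The other three carry finished pieces that stay on.
- push_pin (a point): Top of the upright pin at the front left of the head at the start, 246 mm above the bench. Four such pins, 11 mm thick with a 16 mm head in the upper 13 mm, stand 35 mm tall on the disc half-way between the rods, 40 mm from the turning axis; they turn with the head and serve to push it round.
- steel_block: Loose steel bench block 64 x 64 x 20 mm, a bystander.
- screwdriver_yellow: Loose screwdriver 158 mm long, a bystander.
- masking_tape: Loose roll of masking tape, 98 mm across, 25 mm high, a bystander.
- lacquer_bottle: Loose small lacquer bottle, 31 mm across, 79 mm high, a bystander.

How it is judged:
By the outcome, as a careful person would: the job done as asked, in the order asked, and still so for the second after the job is handed in, with the robot touching nothing.
It also fails if it takes over 59 s, if anything falls off the work surface, if the arm or the gripper's body presses on something with over 40 N, if the wrist force passes 120 N, or if a joint passes its speed limit or range.

## Working session

There is one attempt and no reset: what is moved stays moved. The work goes in short steps, Python scripts to look and compute and a tool call to move; the robot and the scene stay as the last step left them, time stands still between calls to the robot, and variables do not carry over. Pictures are saved under pics/ and viewed, and the job is handed in when it is done.

Besides the shell and the picture viewer there is one more tool, called after "Request:" by a JSON object that holds its "api" and its "payload". send_rows: Moves the arm, as the interface text tells. Its arguments: {"type":"object","properties":{"motion":{"type":"array"},"fingers":{"type":"number"},"newtons":{"type":"number"}},"required":["motion"]}

```bash
mkdir -p pics; python3 - <<'E'
from rig import readout, read_camera, env
import cv2,json
s=readout.get_state(); print(s); print(env.grip_depth)
for n in ["side","top","wrist"]:
    c=read_camera(n); cv2.imwrite(f"pics/{n}0.png",c["frame"]); print(n,{k:(v.tolist() if hasattr(v,'tolist') else v) for k,v in c.items() if k!="frame"})
E
```

```text
{'time_s': 0.0, 'q': array([-1.41959755e+00,  4.91532795e-01,  1.55950470e+00, -2.85897493e-05,
        1.09169785e+00, -1.05592610e-01]), 'joint_velocities': array([-3.05251723e-04, -1.49235444e-03, -1.70367417e-05, -3.15453635e-04,
       -1.84861344e-04, -9.42218243e-05]), 'tau': array([-2.07401266e-03, -6.18454456e+01, -2.61594737e+01, -1.72284194e-04,
        4.12353533e-03,  2.35256380e-05]), 'tool_pos': array([ 0.15871835, -0.60424922,  0.23072534]), 'orientation': array([[ 9.67206532e-01,  2.53991114e-01, -1.97198767e-04],
       [ 2.53991173e-01, -9.67205881e-01,  1.12584220e-03],
       [ 9.52221073e-05, -1.13900867e-03, -9.99999347e-01]]), 'force': array([-0.27180962, -0.20079399,  0.19104177]), 'moment': array([-0.04255797,  0.0005143 ,  0.03592614]), 'width': 1.0011986150168846}
0.0187
side {'fov_y': 49.725020577622, 'cx': 312.510676235086, 'cy': 242.3490781888551, 'k1': -0.09820128862287239, 'R': [[-0.9963812271553437, -0.08487837506496133, 0.004484597946640149], [-0.05983750668904085, 0.6630011176815195, -0.7462231507707967], [0.06036491502230616, -0.7437910858563631, 
[... 171 characters left out ...]
7013, 'k1': -0.1670066884140124, 'R': [[0.023282519922463087, -0.9992648133968637, 0.030459103286068462], [-0.9852230247394758, -0.028105345171394375, -0.16895467171994671], [0.16968652212022692, -0.026075319360039626, -0.9851530652294664]], 't': [0.06729250342940511, 0.5651201689091089, 1.0929061268334839]}
wrist {'fov_y': 63.22177636612567, 'cx': 327.05440473776457, 'cy': 242.33648856947875, 'k1': -0.03394278690360941, 'R': [[0.25334706636095555, -0.967374792144219, -0.0011293760351902724], [-0.9236810562880229, -0.24225063366108257, 0.29686349850638083], [-0.287451857222982, -0.07416631320711048, -0.9549192571962958]], 't': [-0.6246957925578492, -0.037814307579570924, 0.3792962856039809]}
```

View pics/side0.png

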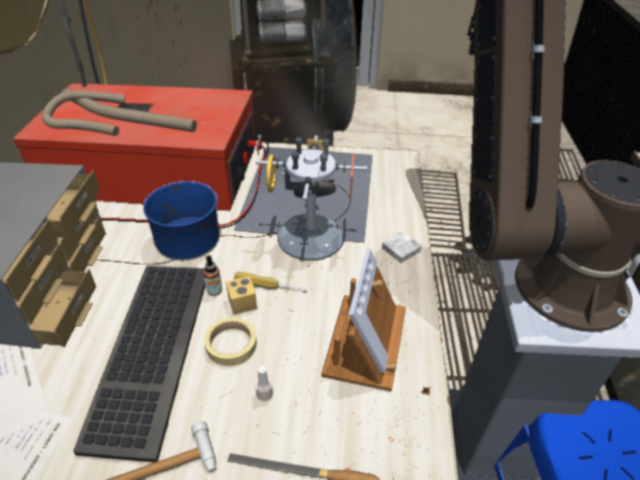

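View pics/top0.png

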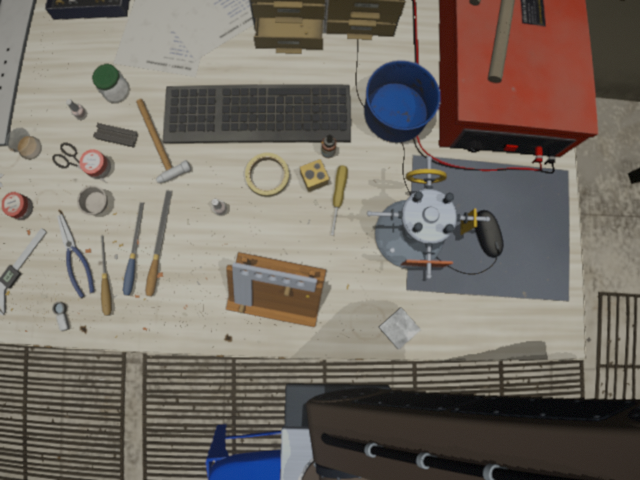

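View pics/wrist0.png

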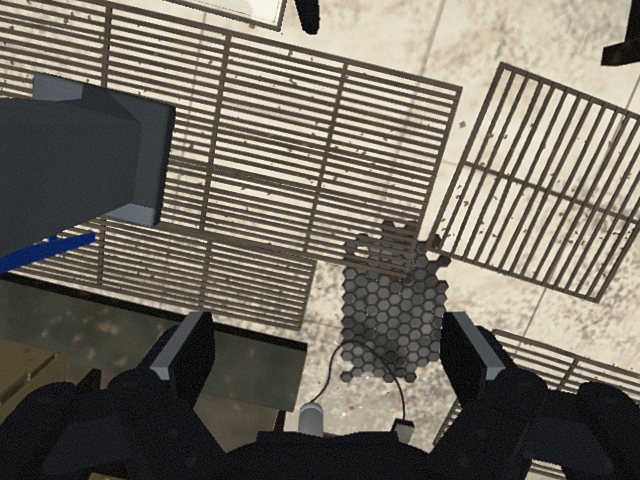

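The overview shows the carousel near top (430,215), with the empty rod pointing left at (372,213). The rack and bracket are near top (275,285). I'll enlarge crops to measure.

```bash
cat > h.py <<'E'
import numpy as np, cv2, json
from scipy.optimize import least_squares
from rig import readout, read_camera, env
def K(c):
    f=240/np.tan(np.radians(c["fov_y"])/2); return np.array([[f,0,c["cx"]],[0,f,c["cy"]],[0,0,1.]])
def proj(c,X):
    R=np.array(c["R"]);t=np.array(c["t"])
    p=np.atleast_2d(X)@R.T+t; s=p[:,:2]/p[:,2:]; r2=(s**2).sum(1,keepdims=True)
    s=s*(1+c["k1"]*r2); k=K(c); return s*k[0,0]+k[:2,2]
def ray(c,uv):
    k=K(c); d=(np.array(uv,float)-k[:2,2])/k[0,0]
    s=d.copy()
    for _ in range(20): s=d/(1+c["k1"]*(s@s))
    R=np.array(c["R"]);t=np.array(c["t"]); o=-R.T@t; v=R.T@np.array([s[0],s[1],1]); return o,v
def at_z(c,uv,z):
    o,v=ray(c,uv); return o+v*(z-o[2])/v[2]
def tri(c1,u1,c2,u2):
    o1,v1=ray(c1,u1);o2,v2=ray(c2,u2)
    A=np.array([v1,-v2]).T; s=np.linalg.lstsq(A,o2-o1,rcond=None)[0]
    a=o1+v1*s[0];b=o2+v2*s[1]; return (a+b)/2,np.linalg.norm(a-b)
def crop(c,x0,y0,x1,y1,k,name):
    cv2.imwrite("pics/"+name,cv2.resize(c["frame"][y0:y1,x0:x1],None,fx=k,fy=k,interpolation=cv2.INTER_CUBIC))
E
python3 - <<'E'
from h import *
import pickle
c=read_camera("top");s=read_camera("side")
pickle.dump((c,s),open("c0.pkl","wb"))
crop(c,355,150,515,280,5,"tc.png");crop(c,215,240,335,340,6,"tr.png")
crop(s,240,130,380,260,5,"sc.png");crop(s,310,240,420,390,5 if 0 else 4,"sr.png")
E
```

```text
(no output)
```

View pics/tc.png

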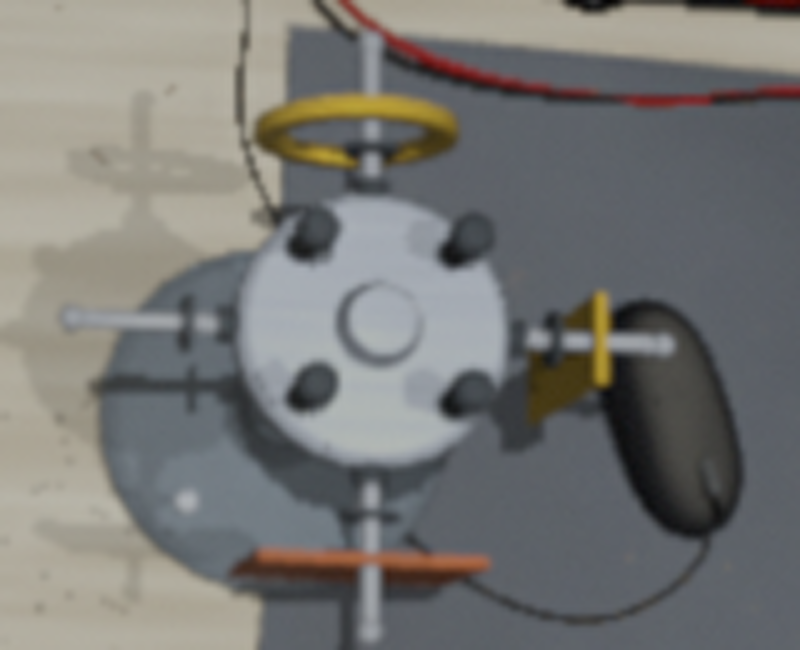

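View pics/tr.png

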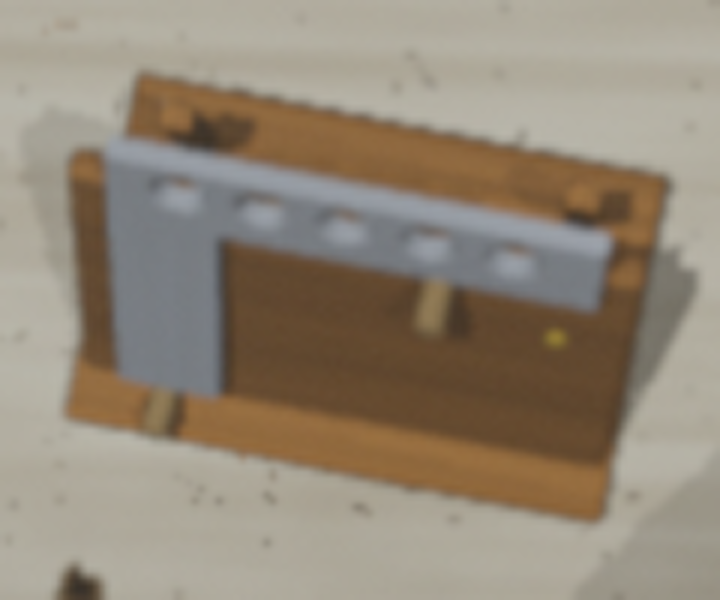

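View pics/sc.png

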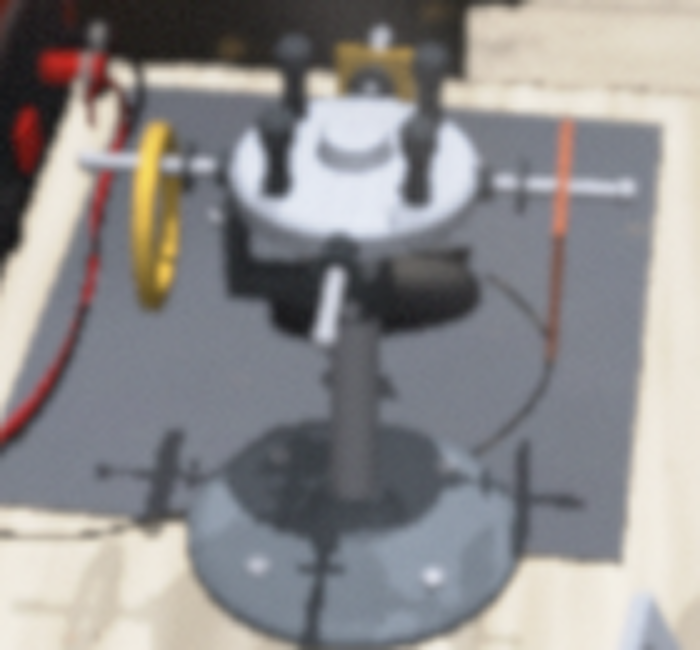

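View pics/sr.png

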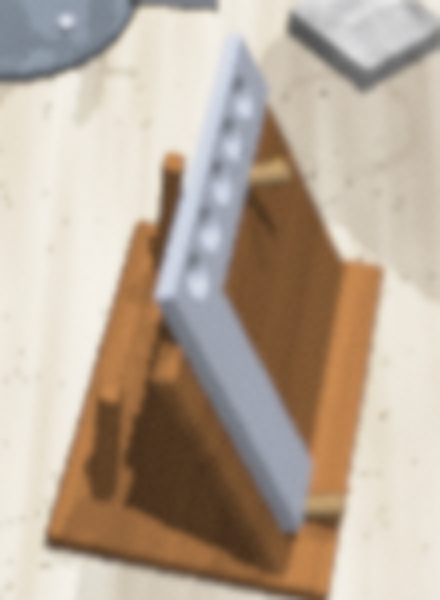

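```bash
cat > fit0.py <<'E'
from h import *
import pickle
c,s=pickle.load(open("c0.pkl","rb"))
def rz(a): return np.array([[np.cos(a),-np.sin(a),0],[np.sin(a),np.cos(a),0],[0,0,1]])
def ry(a): return np.array([[np.cos(a),0,np.sin(a)],[0,1,0],[-np.sin(a),0,np.cos(a)]])
# carousel
q=40/2**.5/1000
P=dict(FL=(-q,q,.243),RL=(q,q,.243),RR=(q,-q,.243),FR=(-q,-q,.243),tL=(0,.113,.2),tF=(-.113,0,.2),tR=(0,-.113,.2),tB=(.113,0,.2))
T=dict(FL=(316,380),RL=(316,228),RR=(472,235),FR=(472,387),tL=(70,318),tF=(371,632),tR=(667,345),tB=(372,42))
S=dict(RL=(276,122),FL=(418,130),RR=(294,47),FR=(431,52),tL=(323,335),tF=(628,187),tB=(88,160))
pts=[(c,np.array(v)/5+(355,150),P[k],'T'+k) for k,v in T.items()]+[(s,np.array(v)/5+(240,130),P[k],'S'+k) for k,v in S.items()]
def res(p): return np.concatenate([proj(cc,rz(p[2])@X+[p[0],p[1],0])[0]-u for cc,u,X,_ in pts])
r=least_squares(res,[.7,-.2,0],loss='soft_l1'); print("carousel",r.x[:2],np.degrees(r.x[2]))
for a,b in zip(pts,res(r.x).reshape(-1,2)): print(a[3],b.round(1),end=' ')
print()
H=[(-.004,y/1000,.004) for y in (56.5,29.5,2.5,-24.5,-51.5)]
th=[(180,195),(262,212),(345,229),(429,245),(513,263)]
sh=[(199,283),(210,240),(220,192),(231,148),(245,103)]
b=[(c,np.array(u)/6+(215,240),X) for u,X in zip(th,H)]+[(s,np.array(u)/4+(310,240),X) for u,X in zip(sh,H)]
Xc=[(-.004,.080,.018),(-.004,-.08,.018),(-.004,-.08,-.018),(-.004,.08,-.134),(-.004,.044,-.134),(-.004,.044,-.018)]
for u,X in zip([(108,163),(603,250),(598,310),(118,375),(220,396),(218,240)],Xc): b.append((c,np.array(u)/6+(215,240),X))
def res2(p,l=None): 
    R=rz(p[3])@ry(p[4] if len(p)>4 else np.radians(25)); return np.concatenate([proj(cc,R@X+p[:3])[0]-u for cc,u,X in b])
for p0 in ([.5,.1,.15,0],[.5,.1,.15,0,.43]):
    r=least_squares(res2,p0,loss='soft_l1'); print("bracket",r.x[:3],np.degrees(r.x[3:])); print(res2(r.x).reshape(-1,2).round(1).tolist())
    R=rz(r.x[3])@ry(np.radians(25)); print(R.round(4).tolist())
E
python3 fit0.py
```

```text
carousel [ 0.57436168 -0.11068627] -0.8149974513944523
TFL [0.6 0.4] TRL [ 0.7 -0.3] TRR [ 0.4 -0.2] TFR [0.6 0.4] TtL [-0.2 -0. ] TtF [-0.5  0.5] TtR [-0.7  0. ] TtB [-0.4 -0.2] SRL [ 0.  -0.5] SFL [ 0.1 -0.5] SRR [-0.2 -0.1] SFR [-0.2  0.4] StL [0.2 0.7] StF [-0.1  1. ] StB [-0.6  0.1] 
bracket [0.4577941  0.17544228 0.14263631] [-9.32998648]
[[-0.2, 0.4], [-0.0, 0.2], [0.1, 0.1], [0.0, 0.1], [0.0, -0.2], [-0.6, 0.4], [-0.4, -0.8], [-0.1, -0.3], [-0.2, -0.2], [-1.1, 0.5], [-0.5, -0.4], [0.5, 1.2], [-0.4, 0.3], [0.3, 0.8], [-0.1, 0.6], [-0.1, -0.2]]
[[0.8943, 0.1621, 0.417], [-0.1469, 0.9868, -0.0685], [-0.4226, 0.0, 0.9063]]
bracket [0.45771836 0.17550474 0.14274767] [-9.20163499 24.25241383]
[[-0.3, 0.5], [-0.1, 0.3], [0.0, 0.2], [0.0, 0.2], [-0.0, -0.2], [-0.4, 0.4], [-0.3, -0.8], [-0.0, -0.3], [-0.1, -0.2], [-1.1, 0.5], [-0.6, -0.2], [0.4, 1.3], [-0.4, 0.1], [0.6, 0.3], [0.1, -0.0], [-0.1, -0.2]]
[[0.8946, 0.1599, 0.4172], [-0.1449, 0.9871, -0.0676], [-0.4226, 0.0, 0.9063]]
```

The fits agree to sub-pixel: carousel at (0.574,-0.111) with yaw -0.8°, and bracket origin at (0.458,0.175,0.143) with yaw -9.3° and a 25° lean. The hole directly above the centre of mass (y=29.5) is hole 2. First comes the push: closed fingers go in left of the front-left pin.

```bash
cat > plan.py <<'E'
from h import *
from scipy.spatial.transform import Rotation as Ro
def plan(tp,tR,n,via=None,dec=1):
    s=readout.get_state(); p=s["tool_pos"].copy(); R=Ro.from_matrix(s["orientation"])
    print("t",round(s["time_s"],2),"at",p.round(4))
    pts=np.array([p]+(via or [])+[tp]); L=np.r_[0,np.cumsum(np.linalg.norm(np.diff(pts,axis=0),axis=1))]
    T=Ro.from_matrix(tR); rv=(R.inv()*T).as_rotvec()
    rows=[];Rk=R;pk=p.copy()
    for k in range(1,n+1):
        u=k/n; pt=np.array([np.interp(u*L[-1],L,pts[:,i]) for i in range(3)]) if L[-1]>1e-6 else tp
        Rt=R*Ro.from_rotvec(rv*u)
        d=np.round(Rk.inv().apply(pt-pk)*1000,dec); a=np.round((Rk.inv()*Rt).as_rotvec(degrees=True),dec)
        rows.append(dict(zip(("dx","dy","dz","ax","ay","az"),[float(v)+0. for v in (*d,*a)])))
        pk=pk+Rk.apply(d/1000); Rk=Rk*Ro.from_rotvec(a,degrees=True)
    for i,r in enumerate(rows):
        if i%8==0: print("--")
        print(json.dumps({k:v for k,v in r.items() if v}),end=",\n")
def down(yawdeg): # tool y axis at yaw, z down
    a=np.radians(yawdeg); y=np.array([np.cos(a),np.sin(a),0]); z=np.array([0,0,-1.]); return np.array([np.cross(y,z),y,z]).T
E
python3 -c "
from plan import *
plan(np.array([.540,-.045,.290]),down(-1),24,via=[np.array([.3,-.4,.30])])"
```

```text
t 0.25 at [ 0.1588 -0.6044  0.231 ]
--
{"dx": 20.9, "dy": -18.0, "dz": -7.6, "az": -3.1},
{"dx": 21.9, "dy": -16.8, "dz": -7.7, "az": -3.1},
{"dx": 22.7, "dy": -15.5, "dz": -7.6, "az": -3.1},
{"dx": 23.5, "dy": -14.4, "dz": -7.7, "az": -3.1},
{"dx": 24.3, "dy": -13.0, "dz": -7.6, "az": -3.1},
{"dx": 25.0, "dy": -11.7, "dz": -7.7, "az": -3.1},
{"dx": 25.5, "dy": -10.4, "dz": -7.6, "az": -3.1},
{"dx": 26.1, "dy": -8.9, "dz": -7.6, "az": -3.1},
--
{"dx": 26.5, "dy": -7.6, "dz": -7.7, "az": -3.1},
{"dx": 27.8, "dy": -6.5, "dz": 0.6, "az": -3.1},
{"dx": 28.2, "dy": -5.1, "dz": 0.7, "az": -3.0},
{"dx": 28.3, "dy": -3.6, "dz": 0.6, "az": -3.1},
{"dx": 28.6, "dy": -2.1, "dz": 0.7, "az": -3.1},
{"dx": 28.6, "dy": -0.5, "dz": 0.7, "az": -3.1},
{"dx": 28.5, "dy": 1.1, "dz": 0.7, "az": -3.1},
{"dx": 28.5, "dy": 2.5, "dz": 0.6, "az": -3.1},
--
{"dx": 28.3, "dy": 4.2, "dz": 0.7, "az": -3.1},
{"dx": 28.0, "dy": 5.6, "dz": 0.7, "az": -3.1},
{"dx": 27.7, "dy": 7.1, "dz": 0.7, "az": -3.1},
{"dx": 27.3, "dy": 8.7, "dz": 0.6, "az": -3.1},
{"dx": 26.7, "dy": 10.1, "dz": 0.7, "az": -3.1},
{"dx": 26.2, "dy": 11.5, "dz": 0.7, "az": -3.1},
{"dx": 25.5, "dy": 12.9, "dz": 0.7, "az": -3.1},
{"dx": 24.8, "dy": 14.3, "dz": 0.7, "az": -3.1},
```

Request:
{"api": "send_rows", "payload": {"motion": [{"dx": 20.9, "dy": -18, "dz": -7.6, "az": -3.1}, {"dx": 21.9, "dy": -16.8, "dz": -7.7, "az": -3.1}, {"dx": 22.7, "dy": -15.5, "dz": -7.6, "az": -3.1}, {"dx": 23.5, "dy": -14.4, "dz": -7.7, "az": -3.1}, {"dx": 24.3, "dy": -13, "dz": -7.6, "az": -3.1}, {"dx": 25, "dy": -11.7, "dz": -7.7, "az": -3.1}, {"dx": 25.5, "dy": -10.4, "dz": -7.6, "az": -3.1}, {"dx": 26.1, "dy": -8.9, "dz": -7.6, "az": -3.1}], "fingers": 1, "newtons": 60}}

```text
schema error: expected keys dx, dy, dz, ax, ay, az
```

Request:
{"api": "send_rows", "payload": {"motion": [{"dx": 26.5, "dy": -7.6, "dz": -7.7, "az": -3.1}, {"dx": 27.8, "dy": -6.5, "dz": 0.6, "az": -3.1}, {"dx": 28.2, "dy": -5.1, "dz": 0.7, "az": -3}, {"dx": 28.3, "dy": -3.6, "dz": 0.6, "az": -3.1}, {"dx": 28.6, "dy": -2.1, "dz": 0.7, "az": -3.1}, {"dx": 28.6, "dy": -0.5, "dz": 0.7, "az": -3.1}, {"dx": 28.5, "dy": 1.1, "dz": 0.7, "az": -3.1}, {"dx": 28.5, "dy": 2.5, "dz": 0.6, "az": -3.1}]}}

```text
schema error: expected keys dx, dy, dz, ax, ay, az
```

Request:
{"api": "send_rows", "payload": {"motion": [{"dx": 28.3, "dy": 4.2, "dz": 0.7, "az": -3.1}, {"dx": 28, "dy": 5.6, "dz": 0.7, "az": -3.1}, {"dx": 27.7, "dy": 7.1, "dz": 0.7, "az": -3.1}, {"dx": 27.3, "dy": 8.7, "dz": 0.6, "az": -3.1}, {"dx": 26.7, "dy": 10.1, "dz": 0.7, "az": -3.1}, {"dx": 26.2, "dy": 11.5, "dz": 0.7, "az": -3.1}, {"dx": 25.5, "dy": 12.9, "dz": 0.7, "az": -3.1}, {"dx": 24.8, "dy": 14.3, "dz": 0.7, "az": -3.1}]}}

```text
schema error: expected keys dx, dy, dz, ax, ay, az
```

```bash
python3 -c "
from plan import *
w=read_camera('wrist');cv2.imwrite('pics/w1.png',w['frame'])
c=read_camera('side');crop(c,210,60,410,260,3,'s1.png')
s=readout.get_state();print(s['tool_pos'],s['orientation'].round(3),s['q'].round(2),s['force'].round(1),s['width'])
plan(np.array([.540,-.045,.223]),down(-1),8)"
```

```text
[ 0.15877335 -0.60446327  0.23117754] [[ 0.967  0.254 -0.   ]
 [ 0.254 -0.967  0.   ]
 [ 0.    -0.    -1.   ]] [-1.42  0.49  1.56  0.    1.09 -0.11] [ 0.8 -0.2 -0.2] 0.9983677949872658
t 0.35 at [ 0.1588 -0.6045  0.2312]
--
{"dx": 63.9, "dy": -55.5, "dz": 1.0, "az": -9.3},
{"dx": 71.9, "dy": -44.5, "dz": 1.1, "az": -9.3},
{"dx": 78.3, "dy": -32.3, "dz": 1.0, "az": -9.3},
{"dx": 82.4, "dy": -19.2, "dz": 1.0, "az": -9.2},
{"dx": 84.4, "dy": -5.8, "dz": 1.1, "az": -9.3},
{"dx": 84.3, "dy": 8.0, "dz": 1.0, "az": -9.3},
{"dx": 81.8, "dy": 21.4, "dz": 1.0, "az": -9.3},
{"dx": 77.4, "dy": 34.4, "dz": 1.1, "az": -9.3},
```

View pics/s1.png

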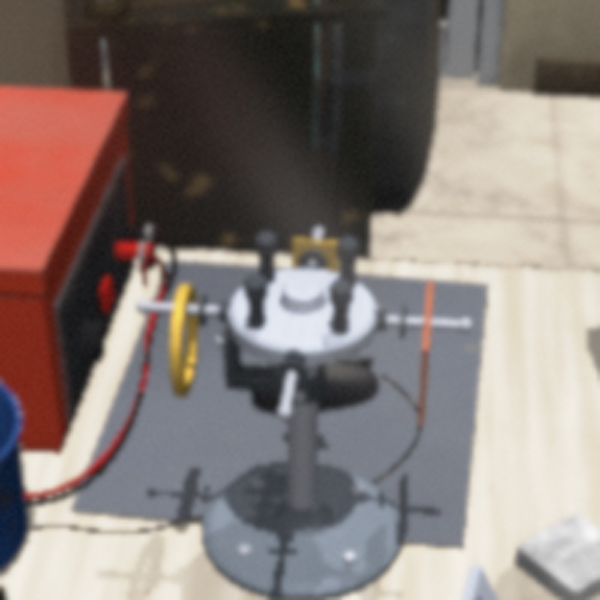

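View pics/w1.png

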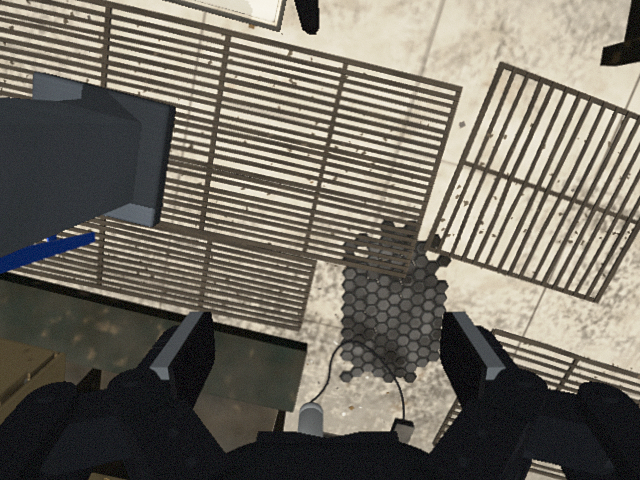

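The calls were refused because all six keys are required, so the arm has not moved. I'm resending with every key.

Request:
{"api": "send_rows", "payload": {"motion": [{"dx": 20.9, "dy": -18, "dz": -7.6, "ax": 0, "ay": 0, "az": -3.1}, {"dx": 21.9, "dy": -16.8, "dz": -7.7, "ax": 0, "ay": 0, "az": -3.1}, {"dx": 22.7, "dy": -15.5, "dz": -7.6, "ax": 0, "ay": 0, "az": -3.1}, {"dx": 23.5, "dy": -14.4, "dz": -7.7, "ax": 0, "ay": 0, "az": -3.1}, {"dx": 24.3, "dy": -13, "dz": -7.6, "ax": 0, "ay": 0, "az": -3.1}, {"dx": 25, "dy": -11.7, "dz": -7.7, "ax": 0, "ay": 0, "az": -3.1}, {"dx": 25.5, "dy": -10.4, "dz": -7.6, "ax": 0, "ay": 0, "az": -3.1}, {"dx": 26.1, "dy": -8.9, "dz": -7.6, "ax": 0, "ay": 0, "az": -3.1}], "fingers": 1, "newtons": 60}}

```text
time_s: 1.02
tool_pos: [0.2847, -0.4219, 0.2929]
orientation: [[0.77, 0.638, 0.0], [0.638, -0.77, -0.0], [-0.0, 0.0, -1.0]]
force: [0.5, 0.2, -0.3]
width: 0.0
```

Request:
{"api": "send_rows", "payload": {"motion": [{"dx": 26.5, "dy": -7.6, "dz": -7.7, "ax": 0, "ay": 0, "az": -3.1}, {"dx": 27.8, "dy": -6.5, "dz": 0.6, "ax": 0, "ay": 0, "az": -3.1}, {"dx": 28.2, "dy": -5.1, "dz": 0.7, "ax": 0, "ay": 0, "az": -3.1}, {"dx": 28.3, "dy": -3.6, "dz": 0.6, "ax": 0, "ay": 0, "az": -3.1}, {"dx": 28.6, "dy": -2.1, "dz": 0.7, "ax": 0, "ay": 0, "az": -3.1}, {"dx": 28.6, "dy": -0.5, "dz": 0.7, "ax": 0, "ay": 0, "az": -3.1}, {"dx": 28.5, "dy": 1.1, "dz": 0.7, "ax": 0, "ay": 0, "az": -3.1}, {"dx": 28.5, "dy": 2.5, "dz": 0.6, "ax": 0, "ay": 0, "az": -3.1}]}}

```text
time_s: 1.68
tool_pos: [0.4122, -0.2332, 0.2956]
orientation: [[0.431, 0.902, 0.0], [0.902, -0.431, -0.0], [-0.0, 0.0, -1.0]]
force: [0.3, -0.6, -0.2]
width: 0.004
```

Request:
{"api": "send_rows", "payload": {"motion": [{"dx": 28.3, "dy": 4.2, "dz": 0.7, "ax": 0, "ay": 0, "az": -3.1}, {"dx": 28, "dy": 5.6, "dz": 0.7, "ax": 0, "ay": 0, "az": -3.1}, {"dx": 27.7, "dy": 7.1, "dz": 0.7, "ax": 0, "ay": 0, "az": -3.1}, {"dx": 27.3, "dy": 8.7, "dz": 0.6, "ax": 0, "ay": 0, "az": -3.1}, {"dx": 26.7, "dy": 10.1, "dz": 0.7, "ax": 0, "ay": 0, "az": -3.1}, {"dx": 26.2, "dy": 11.5, "dz": 0.7, "ax": 0, "ay": 0, "az": -3.1}, {"dx": 25.5, "dy": 12.9, "dz": 0.7, "ax": 0, "ay": 0, "az": -3.1}, {"dx": 24.8, "dy": 14.3, "dz": 0.7, "ax": 0, "ay": 0, "az": -3.1}]}}

```text
time_s: 2.35
tool_pos: [0.5401, -0.0433, 0.29]
orientation: [[0.013, 1.0, 0.0], [1.0, -0.013, -0.0], [-0.0, 0.0, -1.0]]
force: [0.1, -0.3, 0.2]
width: 0.005
```

```bash
sed -i 's/{k:v for k,v in r.items() if v}/r/' plan.py; python3 -c "
from plan import *
w=read_camera('wrist');cv2.imwrite('pics/w2.png',w['frame'])
c=read_camera('side');crop(c,210,60,410,260,3,'s2.png')
s=readout.get_state();print(s['tool_pos'],s['orientation'].round(3),s['q'].round(2),s['force'].round(1),s['width'])
plan(np.array([.540,-.045,.223]),down(-1),8)"
```

```text
[ 0.54086187 -0.0420482   0.2896562 ] [[ 0.01  1.    0.  ]
 [ 1.   -0.01  0.  ]
 [ 0.    0.   -1.  ]] [-0.2   0.32  1.68  0.    1.14 -0.19] [-0.3 -1.6 -0.2] 0.002921395767096496
t 2.45 at [ 0.5409 -0.042   0.2897]
--
{"dx": -0.4, "dy": -0.1, "dz": 8.3, "ax": 0.0, "ay": 0.0, "az": 0.0},
{"dx": -0.3, "dy": -0.1, "dz": 8.4, "ax": 0.0, "ay": 0.0, "az": 0.1},
{"dx": -0.4, "dy": -0.1, "dz": 8.3, "ax": 0.0, "ay": 0.0, "az": 0.0},
{"dx": -0.4, "dy": -0.1, "dz": 8.3, "ax": 0.0, "ay": 0.0, "az": 0.1},
{"dx": -0.4, "dy": -0.1, "dz": 8.4, "ax": 0.0, "ay": 0.0, "az": 0.0},
{"dx": -0.3, "dy": -0.1, "dz": 8.3, "ax": 0.0, "ay": 0.0, "az": 0.1},
{"dx": -0.4, "dy": -0.1, "dz": 8.3, "ax": 0.0, "ay": 0.0, "az": 0.0},
{"dx": -0.4, "dy": -0.1, "dz": 8.4, "ax": 0.0, "ay": 0.0, "az": 0.1},
```

View pics/s2.png

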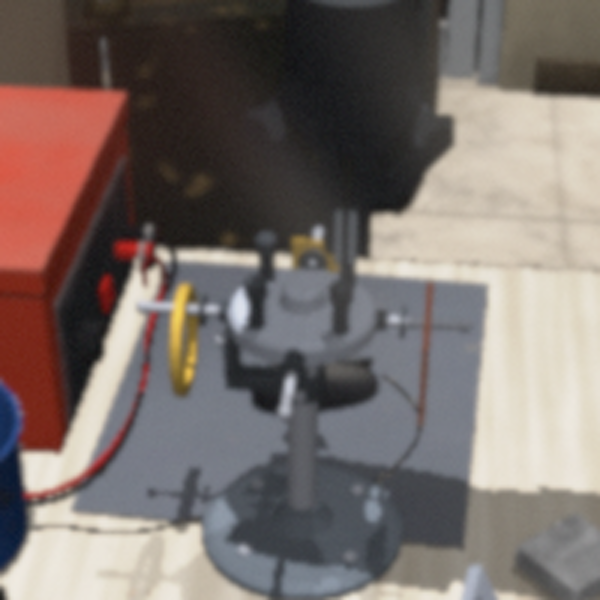

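View pics/w2.png

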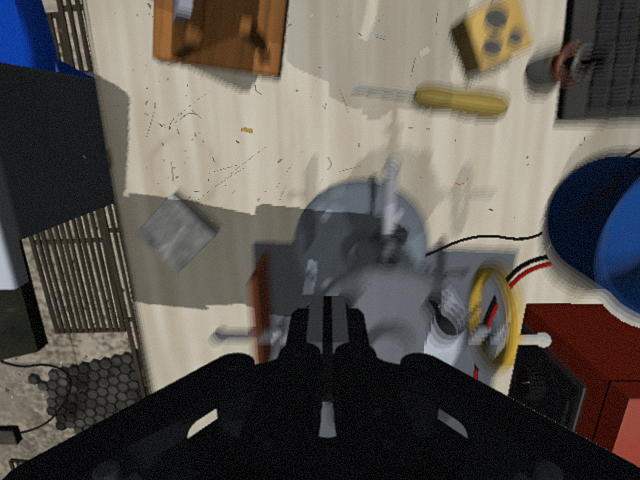

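Request:
{"api": "send_rows", "payload": {"motion": [{"dx": 0, "dy": 0, "dz": 11, "ax": 0, "ay": 0, "az": 0}, {"dx": 0, "dy": 0, "dz": 11, "ax": 0, "ay": 0, "az": 0}, {"dx": 0, "dy": 0, "dz": 11, "ax": 0, "ay": 0, "az": 0}, {"dx": 0, "dy": 0, "dz": 11, "ax": 0, "ay": 0, "az": 0}, {"dx": 0, "dy": 0, "dz": 11, "ax": 0, "ay": 0, "az": 0}, {"dx": 0, "dy": 0, "dz": 11, "ax": 0, "ay": 0, "az": 0}, {"dx": -5, "dy": 0, "dz": 0, "ax": 0, "ay": 0, "az": 0}, {"dx": -8, "dy": 0, "dz": 0, "ax": 0, "ay": 0, "az": 0}]}}

```text
time_s: 3.12
tool_pos: [0.539, -0.0581, 0.224]
orientation: [[0.015, 1.0, -0.001], [1.0, -0.015, 0.0], [0.0, -0.001, -1.0]]
force: [0.7, -0.0, 0.5]
width: -0.001
```

Request:
{"api": "send_rows", "payload": {"motion": [{"dx": -6, "dy": 0, "dz": 0, "ax": 0, "ay": 0, "az": 0}, {"dx": -6, "dy": 0, "dz": 0, "ax": 0, "ay": 0, "az": 0}, {"dx": -6, "dy": 0, "dz": 0, "ax": 0, "ay": 0, "az": 0}, {"dx": -6, "dy": 0, "dz": 0, "ax": 0, "ay": 0, "az": 0}, {"dx": -6, "dy": 0, "dz": 0, "ax": 0, "ay": 0, "az": 0}, {"dx": -6, "dy": 0, "dz": 0, "ax": 0, "ay": 0, "az": 0}, {"dx": -5, "dy": 0, "dz": 0, "ax": 0, "ay": 0, "az": 0}, {"dx": -5, "dy": 0, "dz": 0, "ax": 0, "ay": 0, "az": 0}]}}

```text
time_s: 3.78
tool_pos: [0.5383, -0.1043, 0.2248]
orientation: [[0.016, 1.0, 0.0], [1.0, -0.016, 0.0], [0.0, 0.0, -1.0]]
force: [-0.9, 2.0, 0.6]
width: -0.002
```

```bash
python3 -c "
from plan import *
w=read_camera('top');crop(w,335,130,535,290,4,'t3.png')
c=read_camera('side');crop(c,210,60,410,260,3,'s3.png')"
```

```text
(no output)
```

View pics/s3.png

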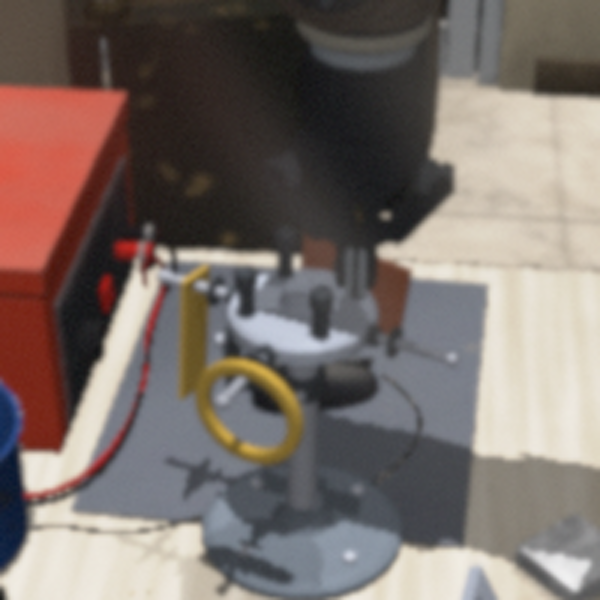

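View pics/t3.png

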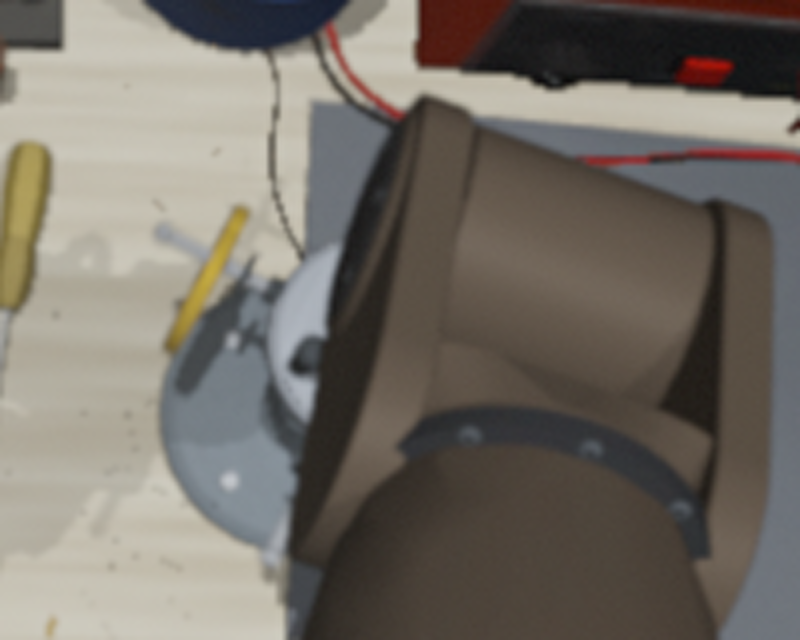

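The side view shows the head about 60° round (the empty rod's tip is at side-crop (452,357)). I'll continue the push.

Request:
{"api": "send_rows", "payload": {"motion": [{"dx": -5, "dy": 0, "dz": 0, "ax": 0, "ay": 0, "az": 0}, {"dx": -5, "dy": 0, "dz": 0, "ax": 0, "ay": 0, "az": 0}, {"dx": -4, "dy": 0, "dz": 0, "ax": 0, "ay": 0, "az": 0}, {"dx": -2, "dy": 0, "dz": 0, "ax": 0, "ay": 0, "az": 0}, {"dx": 0, "dy": 0, "dz": 0, "ax": 0, "ay": 0, "az": 0}, {"dx": 0, "dy": 0, "dz": 0, "ax": 0, "ay": 0, "az": 0}, {"dx": 0, "dy": 0, "dz": 0, "ax": 0, "ay": 0, "az": 0}, {"dx": 0, "dy": 0, "dz": 0, "ax": 0, "ay": 0, "az": 0}]}}

```text
time_s: 4.55
tool_pos: [0.5383, -0.1197, 0.224]
orientation: [[0.015, 1.0, 0.0], [1.0, -0.015, -0.0], [-0.0, 0.0, -1.0]]
force: [1.8, 2.8, 1.8]
width: 0.001
```

```bash
python3 -c "
from plan import *
s=readout.get_state();print(s['force'].round(2))
c=read_camera('side');crop(c,210,60,410,260,3,'s4.png')"
```

```text
[1.76 2.79 1.77]
```

View pics/s4.png

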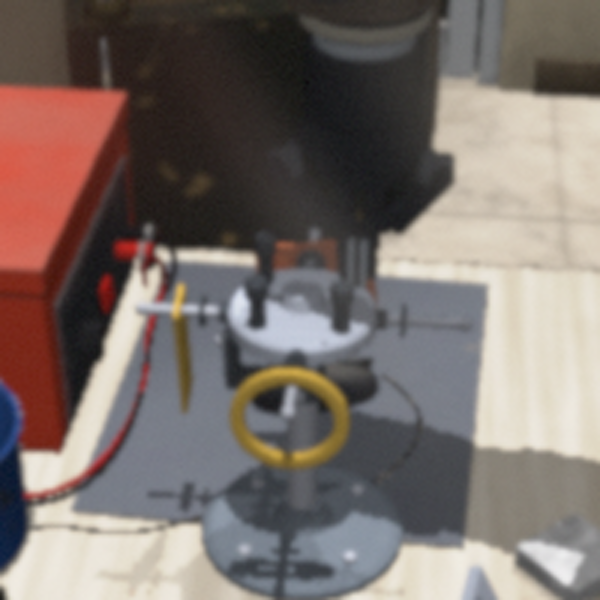

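It has clicked in: the empty rod's tip is at (467,325), matching the original front rod. Next I back off, lift and go to a pre-grasp above the bracket along the slope.

```bash
cat >> plan.py <<'E'
BO=np.array([.4578,.1755,.1427]); a=np.radians(-9.3); b_=np.radians(25)
BR=Ro.from_euler('ZY',[a,b_]).as_matrix()
TG=np.array([BR[:,1],BR[:,0],-BR[:,2]]).T
def bp(x,y,z): return BO+BR@(np.array([x,y,z])/1000)
E
python3 -c "
from plan import *
print(bp(0,-9,-5),bp(0,-9,75),TG.round(3))
plan(bp(0,-9,75),TG,24,via=[np.array([.538,-.113,.226]),np.array([.538,-.113,.300]),np.array([.50,.05,.30])])"
```

```text
[0.45426025 0.16695978 0.13816846] [0.48762531 0.16149604 0.21067308] [[ 0.162  0.894 -0.417]
 [ 0.987 -0.146  0.068]
 [ 0.    -0.423 -0.906]]
t 4.6 at [ 0.5383 -0.1197  0.224 ]
--
{"dx": 6.7, "dy": -0.4, "dz": -11.3, "ax": 1.0, "ay": 0.1, "az": 0.3},
{"dx": 0.0, "dy": -0.3, "dz": -16.4, "ax": 1.1, "ay": 0.1, "az": 0.4},
{"dx": 0.0, "dy": -0.6, "dz": -16.3, "ax": 1.0, "ay": 0.0, "az": 0.3},
{"dx": 0.1, "dy": -0.9, "dz": -16.3, "ax": 1.1, "ay": 0.1, "az": 0.4},
{"dx": 0.7, "dy": -1.3, "dz": -15.6, "ax": 1.0, "ay": 0.1, "az": 0.3},
{"dx": 15.7, "dy": -4.4, "dz": 0.5, "ax": 1.0, "ay": 0.1, "az": 0.4},
{"dx": 15.7, "dy": -4.5, "dz": 0.6, "ax": 1.1, "ay": 0.0, "az": 0.3},
{"dx": 15.6, "dy": -4.6, "dz": 0.7, "ax": 1.0, "ay": 0.1, "az": 0.4},
--
{"dx": 15.6, "dy": -4.6, "dz": 0.7, "ax": 1.1, "ay": 0.1, "az": 0.3},
{"dx": 15.6, "dy": -4.8, "dz": 1.0, "ax": 1.0, "ay": 0.1, "az": 0.4},
{"dx": 15.6, "dy": -4.8, "dz": 1.0, "ax": 1.0, "ay": 0.0, "az": 0.3},
{"dx": 15.5, "dy": -4.9, "dz": 1.1, "ax": 1.1, "ay": 0.1, "az": 0.3},
{"dx": 15.6, "dy": -4.9, "dz": 1.2, "ax": 1.0, "ay": 0.1, "az": 0.4},
{"dx": 15.4, "dy": -5.0, "dz": 1.3, "ax": 1.1, "ay": 0.1, "az": 0.3},
{"dx": 15.5, "dy": -5.1, "dz": 1.5, "ax": 1.0, "ay": 0.1, "az": 0.4},
{"dx": 13.0, "dy": -1.0, "dz": 8.7, "ax": 1.0, "ay": 0.0, "az": 0.3},
--
{"dx": 12.4, "dy": 0.2, "dz": 10.6, "ax": 1.1, "ay": 0.1, "az": 0.4},
{"dx": 12.3, "dy": 0.3, "dz": 10.6, "ax": 1.0, "ay": 0.1, "az": 0.3},
{"dx": 12.4, "dy": 0.5, "dz": 10.7, "ax": 1.1, "ay": 0.1, "az": 0.4},
{"dx": 12.3, "dy": 0.6, "dz": 10.7, "ax": 1.0, "ay": 0.0, "az": 0.3},
{"dx": 12.4, "dy": 0.7, "dz": 10.6, "ax": 1.0, "ay": 0.1, "az": 0.4},
{"dx": 12.3, "dy": 0.8, "dz": 10.7, "ax": 1.1, "ay": 0.1, "az": 0.3},
{"dx": 12.3, "dy": 0.9, "dz": 10.7, "ax": 1.0, "ay": 0.1, "az": 0.3},
{"dx": 12.3, "dy": 1.1, "dz": 10.7, "ax": 1.1, "ay": 0.0, "az": 0.4},
```

Request:
{"api": "send_rows", "payload": {"motion": [{"dx": 6.7, "dy": 0, "dz": -11.3, "ax": 0, "ay": 0, "az": 0}, {"dx": 0, "dy": 0, "dz": -16.4, "ax": 1, "ay": 0.1, "az": 0.4}, {"dx": 0, "dy": -0.6, "dz": -16.3, "ax": 1, "ay": 0, "az": 0.3}, {"dx": 0, "dy": -0.9, "dz": -16.3, "ax": 1.1, "ay": 0.1, "az": 0.4}, {"dx": 0.7, "dy": -1.3, "dz": -15.6, "ax": 1, "ay": 0.1, "az": 0.3}, {"dx": 15.7, "dy": -4.4, "dz": 0.5, "ax": 1, "ay": 0.1, "az": 0.4}, {"dx": 15.7, "dy": -4.5, "dz": 0.6, "ax": 1.1, "ay": 0, "az": 0.3}, {"dx": 15.6, "dy": -4.6, "dz": 0.7, "ax": 1, "ay": 0.1, "az": 0.4}]}}

```text
time_s: 5.27
tool_pos: [0.5256, -0.0647, 0.2997]
orientation: [[0.06, 0.99, -0.126], [0.998, -0.059, 0.013], [0.005, -0.126, -0.992]]
force: [0.5, 0.4, -1.1]
width: -0.004
```

Request:
{"api": "send_rows", "payload": {"motion": [{"dx": 15.6, "dy": -4.6, "dz": 0.7, "ax": 1.1, "ay": 0.1, "az": 0.3}, {"dx": 15.6, "dy": -4.8, "dz": 1, "ax": 1, "ay": 0.1, "az": 0.4}, {"dx": 15.6, "dy": -4.8, "dz": 1, "ax": 1, "ay": 0, "az": 0.3}, {"dx": 15.5, "dy": -4.9, "dz": 1.1, "ax": 1.1, "ay": 0.1, "az": 0.3}, {"dx": 15.6, "dy": -4.9, "dz": 1.2, "ax": 1, "ay": 0.1, "az": 0.4}, {"dx": 15.4, "dy": -5, "dz": 1.3, "ax": 1.1, "ay": 0.1, "az": 0.3}, {"dx": 15.5, "dy": -5.1, "dz": 1.5, "ax": 1, "ay": 0.1, "az": 0.4}, {"dx": 13, "dy": -1, "dz": 8.7, "ax": 1, "ay": 0, "az": 0.3}], "fingers": 0}}

```text
time_s: 5.93
tool_pos: [0.4976, 0.0604, 0.2918]
orientation: [[0.108, 0.958, -0.265], [0.994, -0.102, 0.035], [0.006, -0.267, -0.964]]
force: [0.1, -0.2, -0.0]
width: 0.504
```

Request:
{"api": "send_rows", "payload": {"motion": [{"dx": 12.4, "dy": 0.2, "dz": 10.6, "ax": 2, "ay": 0.1, "az": 0.4}, {"dx": 12.3, "dy": 0.3, "dz": 10.6, "ax": 1, "ay": 0.1, "az": 0.6}, {"dx": 12.4, "dy": 0.5, "dz": 10.7, "ax": 1.1, "ay": 0.1, "az": 0.4}, {"dx": 12.3, "dy": 0.6, "dz": 10.7, "ax": 1, "ay": 0.1, "az": 0.3}, {"dx": 12.4, "dy": 0.7, "dz": 10.6, "ax": 1, "ay": 0.1, "az": 0.4}, {"dx": 12.3, "dy": 0.8, "dz": 10.7, "ax": 1.1, "ay": 0.1, "az": 0.3}, {"dx": 12.3, "dy": 0.9, "dz": 10.7, "ax": 1, "ay": 0.1, "az": 0.3}, {"dx": 12.3, "dy": 1.1, "dz": 10.7, "ax": 1.1, "ay": 0, "az": 0.4}]}}

```text
time_s: 6.6
tool_pos: [0.4865, 0.1624, 0.2083]
orientation: [[0.162, 0.895, -0.416], [0.987, -0.147, 0.068], [-0.001, -0.422, -0.907]]
force: [0.2, 0.6, -1.2]
width: 0.499
```

```bash
python3 -c "
from plan import *
c=read_camera('side');crop(c,310,190,430,390,3,'s5.png')
c=read_camera('top');crop(c,335,130,535,290,4,'t5.png')
c=read_camera('wrist');cv2.imwrite('pics/w5.png',c['frame'])
import pickle;pickle.dump(c,open('w5.pkl','wb'))
s=readout.get_state();print(s['q'].round(2))
plan(bp(0,-9,-5),TG,8)"
```

```text
[0.13 0.52 1.65 0.12 1.39 0.25]
t 6.75 at [0.4865 0.1619 0.2084]
--
{"dx": 0.0, "dy": 0.0, "dz": 9.7, "ax": 0.0, "ay": 0.0, "az": 0.0},
{"dx": 0.0, "dy": 0.0, "dz": 9.7, "ax": 0.0, "ay": 0.0, "az": 0.0},
{"dx": 0.0, "dy": 0.0, "dz": 9.7, "ax": 0.0, "ay": 0.0, "az": 0.0},
{"dx": 0.0, "dy": 0.0, "dz": 9.6, "ax": 0.0, "ay": 0.0, "az": 0.0},
{"dx": -0.1, "dy": 0.0, "dz": 9.7, "ax": 0.0, "ay": 0.1, "az": 0.0},
{"dx": 0.0, "dy": 0.0, "dz": 9.7, "ax": 0.0, "ay": 0.0, "az": 0.0},
{"dx": 0.0, "dy": 0.0, "dz": 9.7, "ax": 0.0, "ay": 0.0, "az": 0.0},
{"dx": 0.0, "dy": 0.1, "dz": 9.7, "ax": 0.1, "ay": 0.0, "az": 0.0},
```

View pics/s5.png

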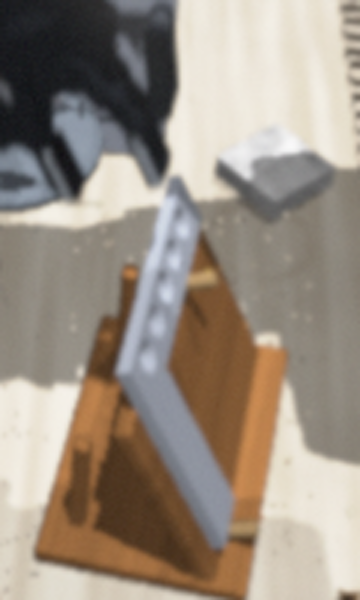

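View pics/t5.png

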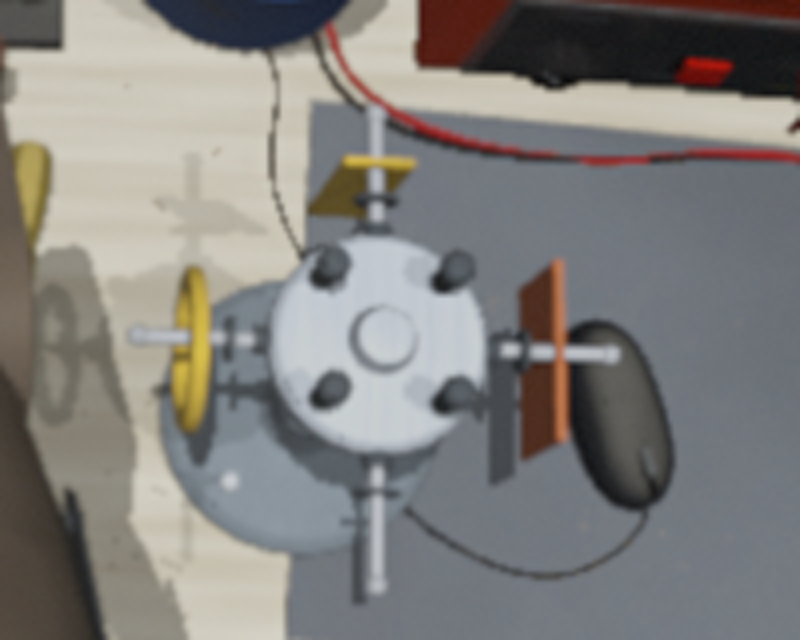

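View pics/w5.png

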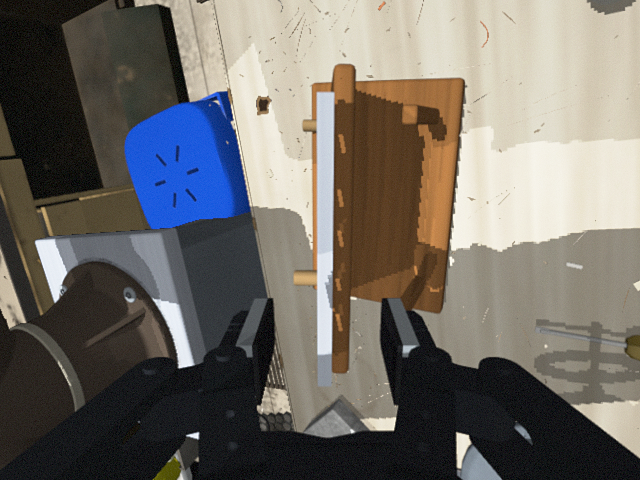

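The top view confirms the click: the bare front rod's tip is at (429,277), the same pixel as the earlier front rod. In the wrist view the bracket's top edge runs vertically at x≈326, between the fingers. I'll check the bracket pose against that view.

```bash
python3 -c "
from plan import *
import pickle; w=pickle.load(open('w5.pkl','rb'))
print(proj(w,[bp(-4,80,18),bp(4,80,18),bp(-4,-80,18),bp(4,-80,18),bp(0,-9,-5)]).round(0))"
```

```text
[[318.  94.]
 [335.  94.]
 [320. 382.]
 [333. 382.]
 [327. 256.]]
```

Request:
{"api": "send_rows", "payload": {"motion": [{"dx": 0, "dy": 0, "dz": 9.7, "ax": 0, "ay": 0, "az": 0}, {"dx": 0, "dy": 0, "dz": 9.7, "ax": 0, "ay": 0, "az": 0}, {"dx": 0, "dy": 0, "dz": 9.7, "ax": 0, "ay": 0, "az": 0}, {"dx": 0, "dy": 0, "dz": 9.7, "ax": 0, "ay": 0, "az": 0}, {"dx": 0, "dy": 0, "dz": 9.7, "ax": 0, "ay": 0, "az": 0}, {"dx": 0, "dy": 0, "dz": 9.7, "ax": 0, "ay": 0, "az": 0}, {"dx": 0, "dy": 0, "dz": 9.7, "ax": 0, "ay": 0, "az": 0}, {"dx": 0, "dy": 0, "dz": 8.7, "ax": 0, "ay": 0, "az": 0}]}}

```text
time_s: 7.42
tool_pos: [0.4544, 0.1664, 0.1389]
orientation: [[0.162, 0.895, -0.415], [0.987, -0.147, 0.068], [-0.001, -0.42, -0.907]]
force: [-0.2, 0.6, 0.9]
width: 0.5
```

```bash
python3 -c "
from plan import *
s=readout.get_state(); print(BR.T@(s['tool_pos']-BO)*1000, s['force'])
c=read_camera('wrist');cv2.imwrite('pics/w6.png',c['frame'])
c=read_camera('side');crop(c,310,190,430,390,3,'s6.png')"
```

```text
[-0.08490734 -9.55198294 -4.2533634 ] [-0.18310604  0.55279709  0.86950161]
```

View pics/w6.png

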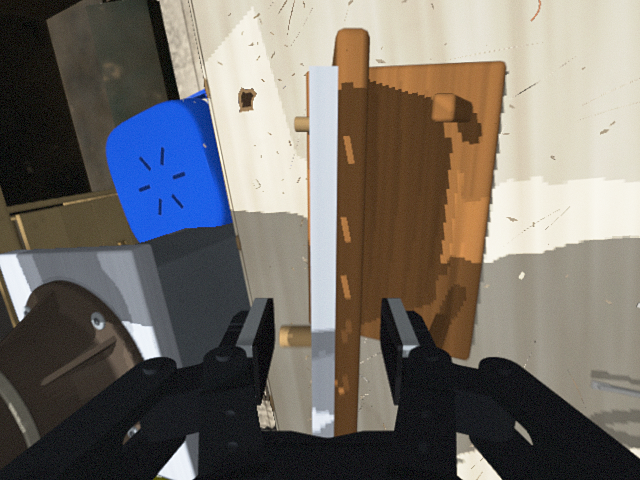

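View pics/s6.png

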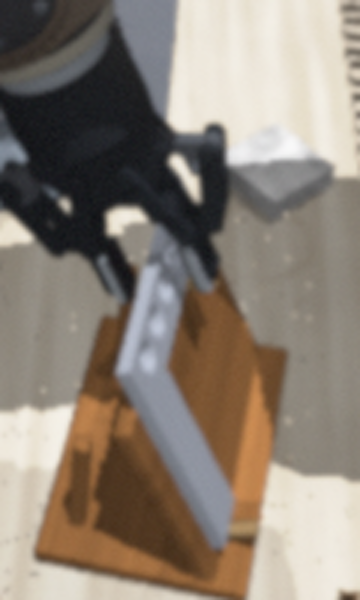

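The pose matches within 2 px and the fingers straddle the limb. Closing.

Request:
{"api": "send_rows", "payload": {"motion": [{"dx": 0, "dy": 0, "dz": 0, "ax": 0, "ay": 0, "az": 0}, {"dx": 0, "dy": 0, "dz": 0, "ax": 0, "ay": 0, "az": 0}, {"dx": 0, "dy": 0, "dz": 0, "ax": 0, "ay": 0, "az": 0}, {"dx": 0, "dy": 0, "dz": 0, "ax": 0, "ay": 0, "az": 0}, {"dx": 0, "dy": 0, "dz": 0, "ax": 0, "ay": 0, "az": 0}, {"dx": 0, "dy": 0, "dz": 0, "ax": 0, "ay": 0, "az": 0}, {"dx": 0, "dy": 0, "dz": 0, "ax": 0, "ay": 0, "az": 0}, {"dx": 0, "dy": 0, "dz": 0, "ax": 0, "ay": 0, "az": 0}], "fingers": 1, "newtons": 80}}

```text
time_s: 8.18
tool_pos: [0.4538, 0.1666, 0.141]
orientation: [[0.162, 0.894, -0.417], [0.987, -0.147, 0.068], [-0.0, -0.423, -0.906]]
force: [-7.4, 1.3, 10.1]
width: 0.076
```

Request:
{"api": "send_rows", "payload": {"motion": [{"dx": 0, "dy": 0, "dz": -5, "ax": 0, "ay": 0, "az": 0}, {"dx": 0, "dy": 0, "dz": -10, "ax": 0, "ay": 0, "az": 0}, {"dx": 0, "dy": 0, "dz": -15, "ax": 0, "ay": 0, "az": 0}, {"dx": 0, "dy": 0, "dz": -15, "ax": 0, "ay": 0, "az": 0}, {"dx": 0, "dy": 0, "dz": -15, "ax": 0, "ay": 0, "az": 0}, {"dx": 0, "dy": 0, "dz": -15, "ax": 0, "ay": 0, "az": 0}, {"dx": 0, "dy": 0, "dz": -15, "ax": 0, "ay": 0, "az": 0}, {"dx": 0, "dy": 0, "dz": -15, "ax": 0, "ay": 0, "az": 0}]}}

```text
time_s: 8.85
tool_pos: [0.4985, 0.1591, 0.2361]
orientation: [[0.162, 0.895, -0.415], [0.987, -0.147, 0.067], [-0.001, -0.421, -0.907]]
force: [-1.8, 0.9, -2.6]
width: 0.073
```

```bash
python3 -c "
from plan import *
import pickle
s=readout.get_state(); print(s['tool_pos'], s['force'],s['width'],s['q'].round(2))
w=read_camera('wrist');cv2.imwrite('pics/w7.png',w['frame'])
c=read_camera('side');crop(c,280,130,440,330,3,'s7.png')
t=read_camera('top');crop(t,215,150,415,310,4,'t7.png')
pickle.dump((w,c,t,s),open('c7.pkl','wb'))"
```

```text
[0.49852755 0.15913491 0.23608705] [-1.82739123  0.93099236 -2.56241887] 0.07333237743557065 [0.12 0.5  1.59 0.12 1.47 0.25]
```

View pics/w7.png

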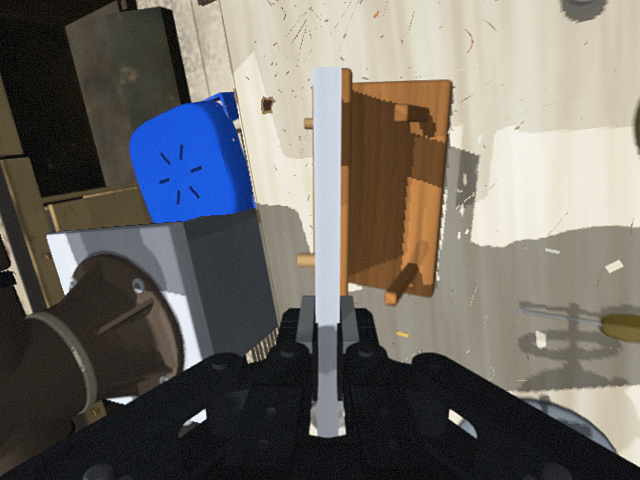

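View pics/s7.png

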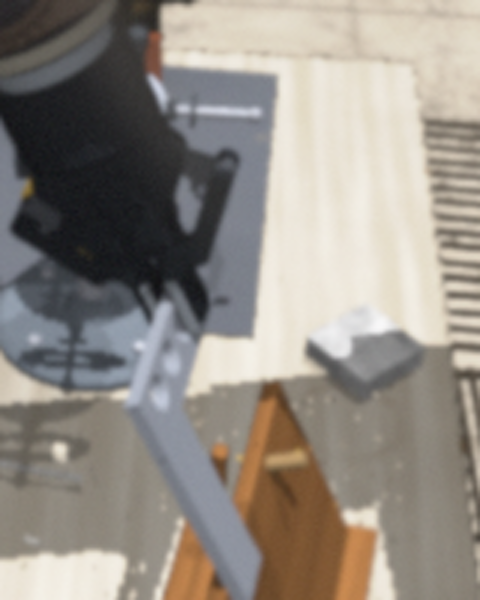

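View pics/t7.png

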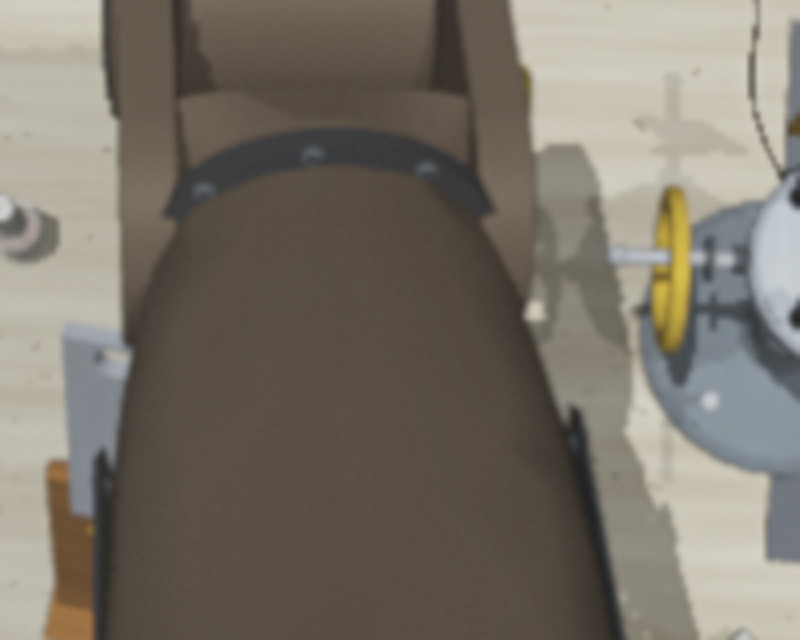

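```bash
python3 -c "
from plan import *
import pickle
w,c,t,s=pickle.load(open('c7.pkl','rb'))
crop(c,315,225,375,335,6,'s7b.png')
R=s['orientation'];BRn=np.array([R[:,1],R[:,0],-R[:,2]]).T
O=s['tool_pos']-BRn@np.array([0,-.0094,-.002])
f=lambda x,y,z:O+BRn@(np.array([x,y,z])/1000)
P=[f(-4,56.5,4),f(-4,29.5,4),f(-4,2.5,4),f(-4,80,18),f(4,80,18),f(-4,80,-134),f(-4,44,-134),f(-4,44,-18)]
print(((proj(c,P)-(315,225))*6).round(0).tolist())
print(proj(w,[f(-4,80,18),f(4,80,18),f(-4,-80,18),f(4,-80,18)]).round(0).tolist())
print(((proj(t,P)-(215,150))*4).round().tolist())"
```

```text
[[120.0, 238.0], [142.0, 168.0], [164.0, 101.0], [78.0, 261.0], [49.0, 266.0], [294.0, 662.0], [316.0, 563.0], [163.0, 266.0]]
[[311.0, 73.0], [339.0, 73.0], [316.0, 491.0], [335.0, 491.0]]
[[115.0, 372.0], [176.0, 384.0], [237.0, 396.0], [62.0, 344.0], [66.0, 329.0], [73.0, 517.0], [145.0, 531.0], [144.0, 405.0]]
```

View pics/s7b.png

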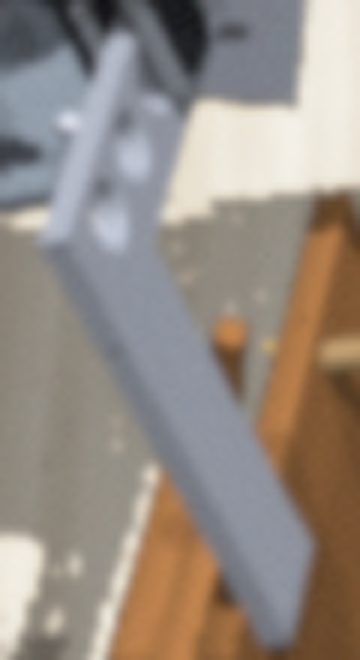

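```bash
cat > hand.py <<'E'
from plan import *
import pickle
def fit(s,obs,p0=(0,-9,-5,0)):
    # p: TCP in bracket frame mm, + rotation about bracket x (deg)
    R=s['orientation'];B0=np.array([R[:,1],R[:,0],-R[:,2]]).T
    def pose(p):
        B=B0@Ro.from_euler('x',p[3],degrees=True).as_matrix(); return s['tool_pos']-B@(np.array(p[:3])/1000),B
    def res(p):
        O,B=pose(p); return np.concatenate([(proj(c,O+B@(np.array(X)/1000))[0]-u) for c,u,X in obs]+[np.array([p[0]*.5])])
    r=least_squares(res,p0,loss='soft_l1'); print("TCP in bracket",r.x.round(2)); print(res(r.x)[:-1].reshape(-1,2).round(1).tolist()); return r.x,pose(r.x)
if __name__=="__main__":
    w,c,t,s=pickle.load(open('c7.pkl','rb'))
    o=[(c,np.array(u)/6+(315,225),X) for u,X in [((112,228),(-4,56.5,4)),((134,155),(-4,29.5,4)),((72,247),(-4,80,18)),((45,240),(4,80,18)),((298,645),(-4,80,-134)),((315,547),(-4,44,-134)),((157,250),(-4,44,-18))]]
    fit(s,o)
    o2=[(w,u,X) for u,X in [((314,68),(-4,80,18)),((340,68),(4,80,18))]]
    fit(s,o+o2)
    o3=[(t,np.array(u)/4+(215,150),X) for u,X in [((107,356),(-4,56.5,4)),((64,340),(-4,80,18)),((70,514),(-4,80,-134))]]
    fit(s,o+o2+o3)
E
python3 hand.py
```

```text
TCP in bracket [ 0.22 -8.57 -7.12 -0.56]
[[0.5, -0.8], [0.5, -0.5], [0.2, 0.0], [-0.2, 1.9], [-1.2, 0.1], [-0.4, -0.1], [0.1, 0.2]]
TCP in bracket [-0.38 -9.58 -7.88 -1.18]
[[-0.0, -0.3], [-0.1, -0.1], [-0.4, 0.8], [-0.7, 2.7], [-1.5, 0.0], [-0.7, -0.3], [-0.4, 0.6], [-2.1, 0.2], [0.4, 0.1]]
TCP in bracket [-0.34 -9.73 -7.68 -0.68]
[[-0.1, -0.5], [-0.1, -0.1], [-0.5, 0.4], [-0.8, 2.4], [-1.7, 0.4], [-0.9, 0.1], [-0.5, 0.5], [-2.4, 0.1], [0.3, 0.1], [1.8, 2.3], [-1.0, -0.7], [1.4, -0.4]]
```

```bash
cat > tgt.py <<'E'
from plan import *
CX,CY,PSI=.5744,-.1107,-.8
HAND=np.array([0,-9.2,-7.6,-.7])
def target(dist,hz,lat=0,hand=HAND):
    B=Ro.from_euler('z',PSI,degrees=True).as_matrix()
    hole=np.array([CX,CY,0])+B@np.array([-dist,lat,0])/1000; hole[2]=hz
    O=hole-B@np.array([0,29.5,4])/1000
    B0=B@Ro.from_euler('x',-hand[3],degrees=True).as_matrix()
    return O+B@hand[:3]/1000, np.array([B0[:,1],B0[:,0],-B0[:,2]]).T
E
python3 -c "
from tgt import *
p,R=target(150,.200); print(p,R.round(3))
plan(np.array([.46,.05,.30]),R,16,via=[np.array([.50,.155,.29])])
"
```

```text
[ 0.42387429 -0.1473019   0.1884    ] [[ 0.014  1.     0.   ]
 [ 1.    -0.014  0.012]
 [ 0.012  0.    -1.   ]]
t 9.0 at [0.4987 0.1593 0.2357]
--
{"dx": -0.8, "dy": -4.0, "dz": -9.6, "ax": -1.5, "ay": -0.1, "az": -0.5},
{"dx": -0.7, "dy": -3.8, "dz": -9.7, "ax": -1.6, "ay": 0.0, "az": -0.6},
{"dx": -0.7, "dy": -3.5, "dz": -9.9, "ax": -1.5, "ay": -0.1, "az": -0.5},
{"dx": -0.7, "dy": -3.2, "dz": -9.9, "ax": -1.6, "ay": -0.1, "az": -0.5},
{"dx": -0.7, "dy": -3.0, "dz": -10.0, "ax": -1.5, "ay": -0.1, "az": -0.6},
{"dx": -8.1, "dy": -2.8, "dz": -2.2, "ax": -1.6, "ay": 0.0, "az": -0.5},
{"dx": -10.1, "dy": -2.8, "dz": -0.4, "ax": -1.5, "ay": -0.1, "az": -0.5},
{"dx": -10.0, "dy": -2.9, "dz": -0.3, "ax": -1.5, "ay": -0.1, "az": -0.6},
--
{"dx": -10.0, "dy": -3.0, "dz": -0.5, "ax": -1.6, "ay": -0.1, "az": -0.5},
{"dx": -10.0, "dy": -3.1, "dz": -0.5, "ax": -1.5, "ay": 0.0, "az": -0.5},
{"dx": -10.0, "dy": -3.1, "dz": -0.5, "ax": -1.6, "ay": -0.1, "az": -0.6},
{"dx": -9.9, "dy": -3.2, "dz": -0.7, "ax": -1.5, "ay": -0.1, "az": -0.5},
{"dx": -9.9, "dy": -3.3, "dz": -0.7, "ax": -1.5, "ay": 0.0, "az": -0.5},
{"dx": -9.8, "dy": -3.4, "dz": -0.8, "ax": -1.6, "ay": -0.1, "az": -0.6},
{"dx": -9.9, "dy": -3.4, "dz": -0.9, "ax": -1.5, "ay": -0.1, "az": -0.5},
{"dx": -9.8, "dy": -3.5, "dz": -1.0, "ax": -1.6, "ay": -0.1, "az": -0.5},
```

Request:
{"api": "send_rows", "payload": {"motion": [{"dx": 0, "dy": 0, "dz": -15, "ax": 0, "ay": 0, "az": 0}, {"dx": 0, "dy": 0, "dz": -15, "ax": 0, "ay": 0, "az": 0}, {"dx": 0, "dy": -3, "dz": -15, "ax": -1.5, "ay": -0.1, "az": -0.5}, {"dx": -1, "dy": -5, "dz": -12, "ax": -2, "ay": -0.1, "az": -0.6}, {"dx": -5, "dy": -5, "dz": -5, "ax": -2, "ay": -0.1, "az": -0.6}, {"dx": -8, "dy": -5, "dz": -2, "ax": -2, "ay": -0.1, "az": -0.6}, {"dx": -10, "dy": -5, "dz": 0, "ax": -2, "ay": -0.1, "az": -0.6}, {"dx": -10, "dy": -5, "dz": 0, "ax": -2, "ay": -0.1, "az": -0.6}]}}

```text
time_s: 9.67
tool_pos: [0.4935, 0.1247, 0.3029]
orientation: [[0.1, 0.969, -0.225], [0.995, -0.095, 0.032], [0.01, -0.227, -0.974]]
force: [-0.4, -0.9, -2.3]
width: 0.07
```

```bash
python3 -c "
from tgt import *
p,R=target(155,.200); 
plan(p,R,24,via=[np.array([.46,.05,.30]),np.array([.424,-.10,.27])])
"
```

```text
t 9.67 at [0.4935 0.1247 0.3029]
--
{"dx": -13.2, "dy": -4.2, "dz": 1.4, "ax": -0.5, "ay": 0.0, "az": -0.2},
{"dx": -13.1, "dy": -4.2, "dz": 1.3, "ax": -0.6, "ay": 0.0, "az": -0.2},
{"dx": -13.2, "dy": -4.4, "dz": 1.2, "ax": -0.5, "ay": -0.1, "az": -0.2},
{"dx": -13.1, "dy": -4.3, "dz": 1.3, "ax": -0.6, "ay": 0.0, "az": -0.2},
{"dx": -13.1, "dy": -4.5, "dz": 1.2, "ax": -0.5, "ay": 0.0, "az": -0.2},
{"dx": -13.2, "dy": -4.1, "dz": 1.4, "ax": -0.6, "ay": 0.0, "az": -0.2},
{"dx": -13.5, "dy": -1.7, "dz": 2.8, "ax": -0.5, "ay": 0.0, "az": -0.2},
{"dx": -13.5, "dy": -1.8, "dz": 2.8, "ax": -0.6, "ay": 0.0, "az": -0.2},
--
{"dx": -13.5, "dy": -1.8, "dz": 2.8, "ax": -0.5, "ay": -0.1, "az": -0.2},
{"dx": -13.4, "dy": -1.9, "dz": 2.7, "ax": -0.5, "ay": 0.0, "az": -0.3},
{"dx": -13.5, "dy": -1.9, "dz": 2.8, "ax": -0.6, "ay": 0.0, "az": -0.2},
{"dx": -13.5, "dy": -2.1, "dz": 2.8, "ax": -0.5, "ay": 0.0, "az": -0.2},
{"dx": -13.4, "dy": -2.1, "dz": 2.7, "ax": -0.6, "ay": 0.0, "az": -0.2},
{"dx": -13.5, "dy": -2.2, "dz": 2.7, "ax": -0.5, "ay": 0.0, "az": -0.2},
{"dx": -13.4, "dy": -2.3, "dz": 2.7, "ax": -0.6, "ay": -0.1, "az": -0.2},
{"dx": -13.5, "dy": -2.4, "dz": 2.7, "ax": -0.5, "ay": 0.0, "az": -0.2},
--
{"dx": -13.4, "dy": -2.4, "dz": 2.7, "ax": -0.6, "ay": 0.0, "az": -0.2},
{"dx": -8.4, "dy": -0.3, "dz": 10.0, "ax": -0.5, "ay": 0.0, "az": -0.2},
{"dx": -7.1, "dy": 0.2, "dz": 11.9, "ax": -0.5, "ay": 0.0, "az": -0.2},
{"dx": -7.2, "dy": 0.1, "dz": 11.9, "ax": -0.6, "ay": 0.0, "az": -0.2},
{"dx": -7.1, "dy": -0.1, "dz": 11.9, "ax": -0.5, "ay": -0.1, "az": -0.2},
{"dx": -7.1, "dy": -0.3, "dz": 12.0, "ax": -0.6, "ay": 0.0, "az": -0.2},
{"dx": -7.1, "dy": -0.4, "dz": 11.9, "ax": -0.5, "ay": 0.0, "az": -0.2},
{"dx": -7.1, "dy": -0.5, "dz": 11.9, "ax": -0.6, "ay": 0.0, "az": -0.2},
```

Request:
{"api": "send_rows", "payload": {"motion": [{"dx": -13.2, "dy": -4.2, "dz": 1.4, "ax": -0.5, "ay": 0, "az": -0.2}, {"dx": -13.2, "dy": -4.2, "dz": 1.3, "ax": -0.6, "ay": 0, "az": -0.2}, {"dx": -13.2, "dy": -4.4, "dz": 1.2, "ax": -0.5, "ay": -0.1, "az": -0.2}, {"dx": -13.1, "dy": -4.3, "dz": 1.3, "ax": -0.6, "ay": 0, "az": -0.2}, {"dx": -13.1, "dy": -4.5, "dz": 1.2, "ax": -0.5, "ay": 0, "az": -0.2}, {"dx": -13.2, "dy": -4.1, "dz": 1.4, "ax": -0.6, "ay": 0, "az": -0.2}, {"dx": -13.5, "dy": -1.7, "dz": 2.8, "ax": -0.5, "ay": 0, "az": -0.2}, {"dx": -13.5, "dy": -1.8, "dz": 2.8, "ax": -0.6, "ay": 0, "az": -0.2}]}}

```text
time_s: 10.33
tool_pos: [0.453, 0.0209, 0.2942]
orientation: [[0.074, 0.985, -0.153], [0.997, -0.071, 0.024], [0.013, -0.154, -0.988]]
force: [0.1, 0.3, -3.1]
width: 0.075
```

Request:
{"api": "send_rows", "payload": {"motion": [{"dx": -13.5, "dy": -1.8, "dz": 2.8, "ax": -0.5, "ay": -0.1, "az": -0.2}, {"dx": -13.4, "dy": -1.9, "dz": 2.7, "ax": -0.5, "ay": 0, "az": -0.3}, {"dx": -13.5, "dy": -1.9, "dz": 2.8, "ax": -0.6, "ay": 0, "az": -0.2}, {"dx": -13.5, "dy": -2.1, "dz": 2.8, "ax": -0.5, "ay": 0, "az": -0.2}, {"dx": -13.4, "dy": -2.1, "dz": 2.7, "ax": -0.6, "ay": 0, "az": -0.2}, {"dx": -13.5, "dy": -2.2, "dz": 2.7, "ax": -0.5, "ay": 0, "az": -0.2}, {"dx": -13.4, "dy": -2.3, "dz": 2.7, "ax": -0.6, "ay": -0.1, "az": -0.2}, {"dx": -13.5, "dy": -2.4, "dz": 2.7, "ax": -0.5, "ay": 0, "az": -0.2}]}}

```text
time_s: 11.0
tool_pos: [0.4272, -0.0851, 0.2729]
orientation: [[0.044, 0.996, -0.079], [0.999, -0.043, 0.017], [0.013, -0.08, -0.997]]
force: [0.3, 0.3, -4.4]
width: 0.079
```

```bash
python3 -c "
from tgt import *
p,R=target(155,.200); 
plan(p,R,8,via=[np.array([.424,-.10,.27])])
"
```

```text
t 11.0 at [ 0.4272 -0.0851  0.2729]
--
{"dx": -13.4, "dy": -2.0, "dz": 2.5, "ax": -0.6, "ay": 0.0, "az": -0.2},
{"dx": -7.8, "dy": 0.0, "dz": 10.6, "ax": -0.5, "ay": 0.0, "az": -0.2},
{"dx": -7.1, "dy": 0.2, "dz": 11.8, "ax": -0.6, "ay": 0.0, "az": -0.2},
{"dx": -7.0, "dy": 0.1, "dz": 11.8, "ax": -0.6, "ay": -0.1, "az": -0.3},
{"dx": -7.1, "dy": -0.1, "dz": 11.8, "ax": -0.5, "ay": 0.0, "az": -0.2},
{"dx": -7.0, "dy": -0.2, "dz": 11.8, "ax": -0.6, "ay": 0.0, "az": -0.2},
{"dx": -7.1, "dy": -0.3, "dz": 11.8, "ax": -0.6, "ay": 0.0, "az": -0.2},
{"dx": -7.0, "dy": -0.5, "dz": 11.8, "ax": -0.6, "ay": 0.0, "az": -0.2},
```

Request:
{"api": "send_rows", "payload": {"motion": [{"dx": -13.4, "dy": -2, "dz": 2.5, "ax": -0.6, "ay": 0, "az": -0.2}, {"dx": -7.8, "dy": 0, "dz": 10.6, "ax": -0.5, "ay": 0, "az": -0.2}, {"dx": -7.1, "dy": 0.2, "dz": 11.8, "ax": -0.6, "ay": 0, "az": -0.2}, {"dx": -7, "dy": 0, "dz": 11.8, "ax": -0.6, "ay": -0.1, "az": -0.3}, {"dx": -7.1, "dy": 0, "dz": 11.8, "ax": -0.5, "ay": 0, "az": -0.2}, {"dx": -7, "dy": -0.2, "dz": 11.8, "ax": -0.6, "ay": 0, "az": -0.2}, {"dx": -7.1, "dy": -0.3, "dz": 11.8, "ax": -0.6, "ay": 0, "az": -0.2}, {"dx": -7, "dy": -0.5, "dz": 11.8, "ax": -0.6, "ay": 0, "az": -0.2}]}}

```text
time_s: 11.67
tool_pos: [0.419, -0.1469, 0.188]
orientation: [[0.014, 1.0, 0.001], [1.0, -0.014, 0.013], [0.013, 0.001, -1.0]]
force: [0.0, 0.2, -2.5]
width: 0.078
```

```bash
python3 -c "
from tgt import *
import pickle
s=readout.get_state(); print(s['tool_pos'], s['orientation'].round(3),s['force'],s['q'].round(2))
w=read_camera('wrist');cv2.imwrite('pics/w8.png',w['frame'])
c=read_camera('side');crop(c,290,110,440,260,4,'s8.png')
t=read_camera('top');crop(t,335,150,535,310,4,'t8.png')
s=readout.get_state()
pickle.dump((w,c,t,s),open('c8.pkl','wb'))
p,R=target(155,.200);print(p)"
```

```text
[ 0.41898914 -0.14691296  0.18802243] [[ 0.014  1.     0.001]
 [ 1.    -0.014  0.013]
 [ 0.013  0.001 -1.   ]] [ 0.04800438  0.20708364 -2.54902792] [-0.49  0.3   2.03  0.02  0.82 -0.49]
[ 0.41887477 -0.14723209  0.1884    ]
```

View pics/w8.png

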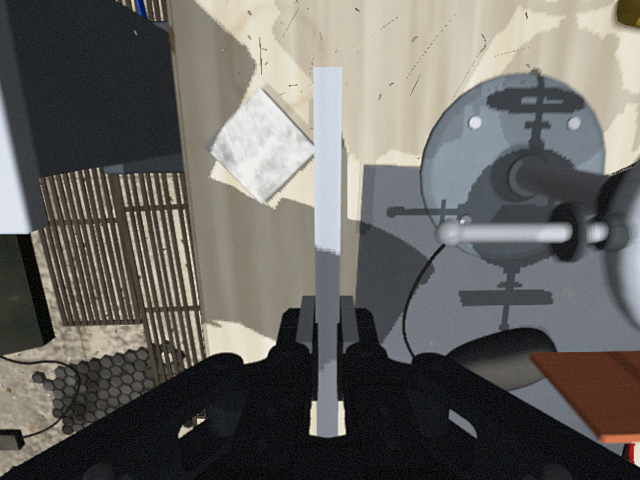

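View pics/s8.png

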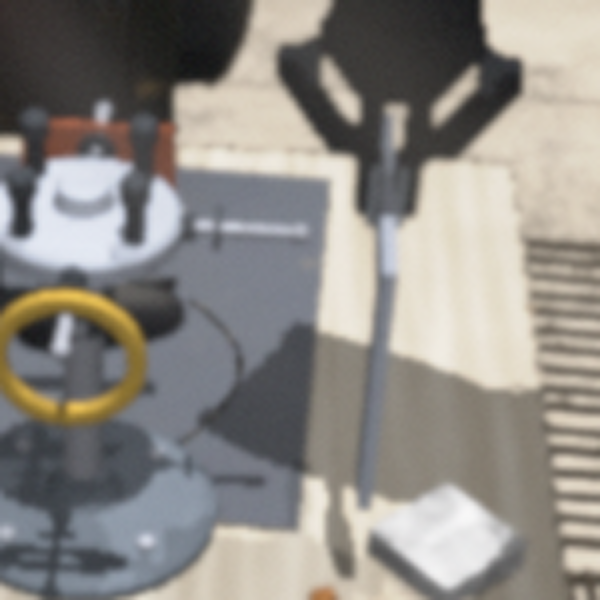

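View pics/t8.png

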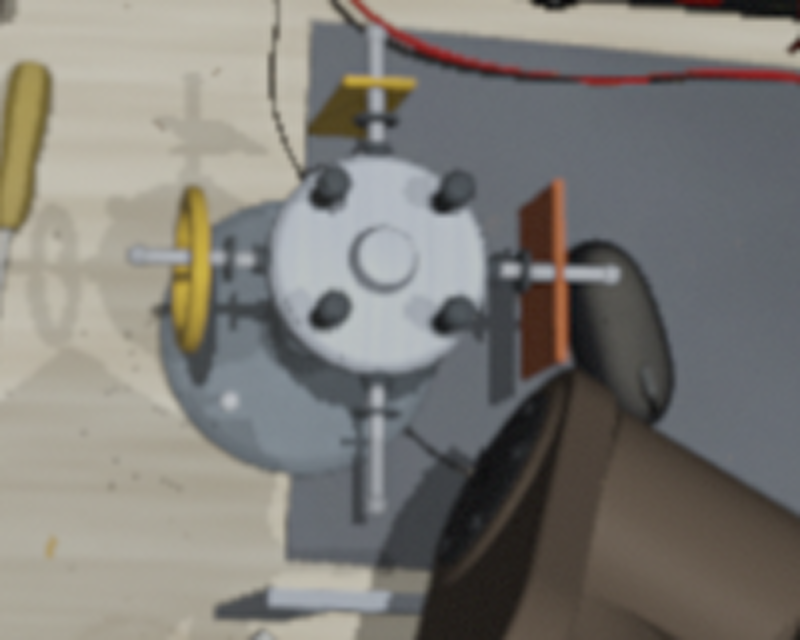

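```bash
python3 -c "
from tgt import *
import pickle
w,c,t,s=pickle.load(open('c8.pkl','rb'))
crop(c,365,150,405,245,6,'s8b.png'); crop(t,380,270,440,310,10,'t8b.png'); crop(w,300,50,480,260,3,'w8b.png')
R=s['orientation'];B=np.array([R[:,1],R[:,0],-R[:,2]]).T@Ro.from_euler('x',HAND[3],degrees=True).as_matrix()
O=s['tool_pos']-B@HAND[:3]/1000
f=lambda x,y,z:O+B@(np.array([x,y,z])/1000)
P=[f(-4,80,18),f(4,80,18),f(-4,80,-134),f(4,80,-134),f(4,-80,18)]
print('side',((proj(c,P)-(365,150))*6).round().tolist()); print('top',((proj(t,P)-(380,270))*10).round().tolist()); print('wr',((proj(w,P)-(300,50))*3).round().tolist())
print('hole2',f(0,29.5,4),B.round(3).tolist())
C=Ro.from_euler('z',PSI,degrees=True).as_matrix();rt=np.array([CX,CY,.2])+C@[-.112,0,0];col=np.array([CX,CY,.2])+C@[-.071,0,0]
print('rod w',((proj(w,[rt,col])-(300,50))*3).round(),'t',((proj(t,[rt])-(335,150))*4).round(),'s',((proj(c,[rt])-(290,110))*4).round())
"
```

```text
side [[143.0, 170.0], [118.0, 168.0], [101.0, 521.0], [78.0, 519.0], [116.0, -79.0]]
top [[220.0, 308.0], [221.0, 263.0], [90.0, 342.0], [91.0, 303.0], [1088.0, 291.0]]
wr [[34.0, 54.0], [120.0, 54.0], [60.0, 155.0], [97.0, 155.0], [108.0, 1365.0]]
hole2 [ 0.41949461 -0.1078529   0.19995376] [[1.0, 0.016, 0.001], [-0.016, 1.0, -0.002], [-0.001, 0.001, 1.0]]
rod w [[447. 548.]
 [793. 548.]] t [[375. 505.]] s [[300. 233.]]
```

View pics/s8b.png

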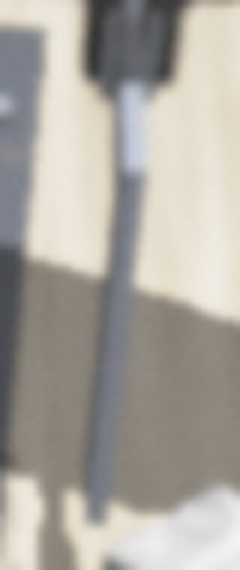

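View pics/t8b.png

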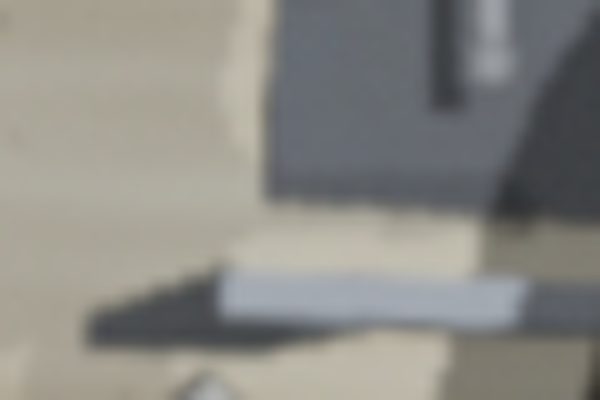

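View pics/w8b.png

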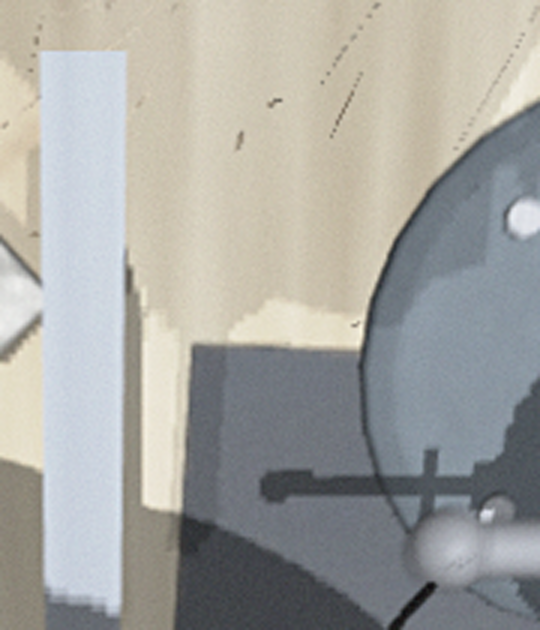

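Predictions match all three views within about 0.5 px. Hole 2 is on the rod axis to within 1 mm, so I'll slide it on.

Request:
{"api": "send_rows", "payload": {"motion": [{"dx": -0.3, "dy": 8, "dz": 0, "ax": 0, "ay": 0, "az": 0}, {"dx": -0.3, "dy": 8, "dz": 0, "ax": 0, "ay": 0, "az": 0}, {"dx": 0, "dy": 8, "dz": 0, "ax": 0, "ay": 0, "az": 0}, {"dx": 0, "dy": 8, "dz": 0, "ax": 0, "ay": 0, "az": 0}, {"dx": 0, "dy": 8, "dz": 0, "ax": 0, "ay": 0, "az": 0}, {"dx": 0, "dy": 0, "dz": 0, "ax": 0, "ay": 0, "az": 0}, {"dx": 0, "dy": 0, "dz": 0, "ax": 0, "ay": 0, "az": 0}, {"dx": 0, "dy": 0, "dz": 0, "ax": 0, "ay": 0, "az": 0}]}}

```text
time_s: 12.48
tool_pos: [0.4594, -0.1469, 0.1886]
orientation: [[0.014, 1.0, 0.0], [1.0, -0.014, 0.013], [0.013, 0.0, -1.0]]
force: [0.3, 0.6, -3.5]
width: 0.078
```

```bash
python3 -c "
from tgt import *
import pickle
s=readout.get_state(); print(s['tool_pos'],s['force'])
w=read_camera('wrist');crop(w,280,50,480,300,3,'w9.png')
c=read_camera('side');crop(c,290,110,440,260,4,'s9.png')"
```

```text
[ 0.45937432 -0.14692189  0.18864634] [ 0.2556117   0.59775779 -3.46028855]
```

View pics/w9.png

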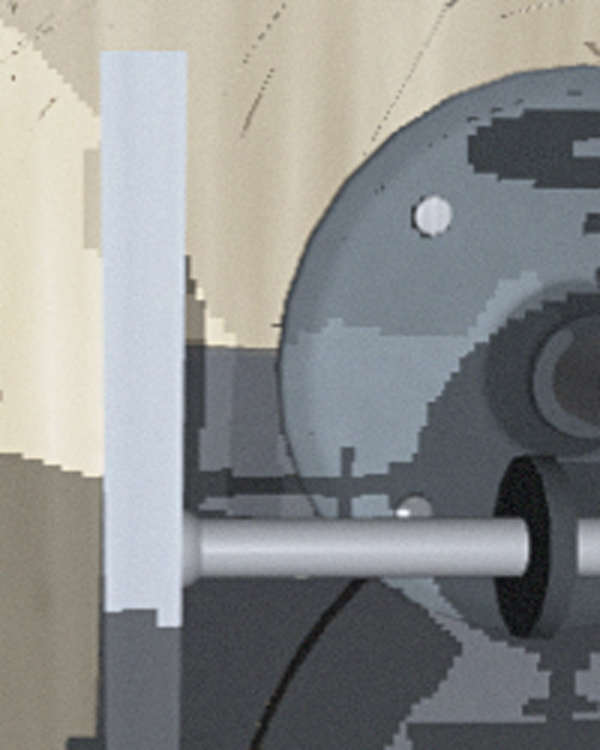

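View pics/s9.png

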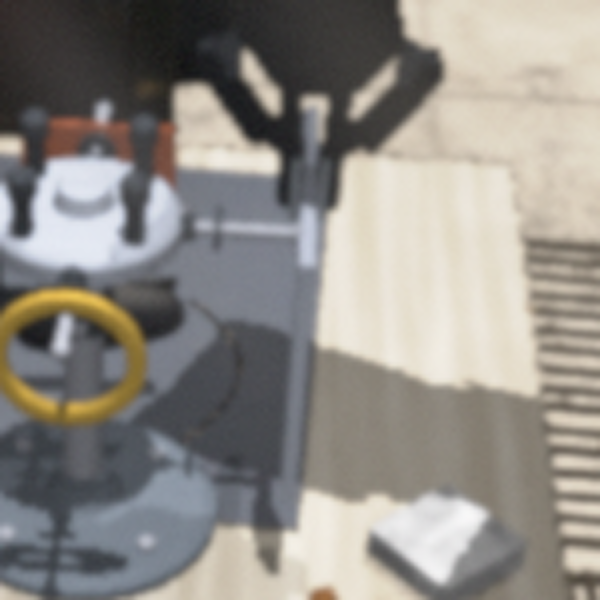

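The ball has entered the hole with no contact force. I'll go on to mid-length.

Request:
{"api": "send_rows", "payload": {"motion": [{"dx": 0, "dy": 6, "dz": 0, "ax": 0, "ay": 0, "az": 0}, {"dx": 0, "dy": 6, "dz": 0, "ax": 0, "ay": 0, "az": 0}, {"dx": 0, "dy": 6, "dz": 0, "ax": 0, "ay": 0, "az": 0}, {"dx": 0, "dy": 6, "dz": 0, "ax": 0, "ay": 0, "az": 0}, {"dx": 0, "dy": 0, "dz": 0, "ax": 0, "ay": 0, "az": 0}, {"dx": 0, "dy": 0, "dz": 0, "ax": 0, "ay": 0, "az": 0}, {"dx": 0, "dy": 0, "dz": 1, "ax": 0, "ay": 0, "az": 0}, {"dx": 0, "dy": 0, "dz": 1, "ax": 0, "ay": 0, "az": 0}]}}

```text
time_s: 13.25
tool_pos: [0.4834, -0.1474, 0.1867]
orientation: [[0.014, 1.0, 0.001], [1.0, -0.014, 0.013], [0.013, 0.001, -1.0]]
force: [0.3, -0.5, -2.5]
width: 0.074
```

```bash
python3 -c "
from tgt import *
import pickle
s=readout.get_state(); print(s['tool_pos'],s['force'])
w=read_camera('wrist');crop(w,280,50,480,300,3,'w10.png')
c=read_camera('side');crop(c,290,110,440,260,4,'s10.png')"
```

```text
[ 0.48338562 -0.14739236  0.18671679] [ 0.33416959 -0.49018102 -2.47683205]
```

View pics/w10.png

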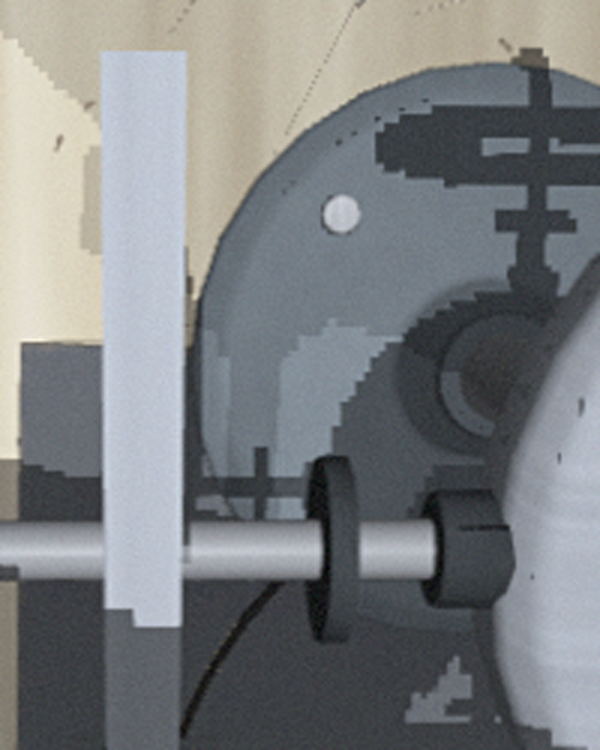

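View pics/s10.png

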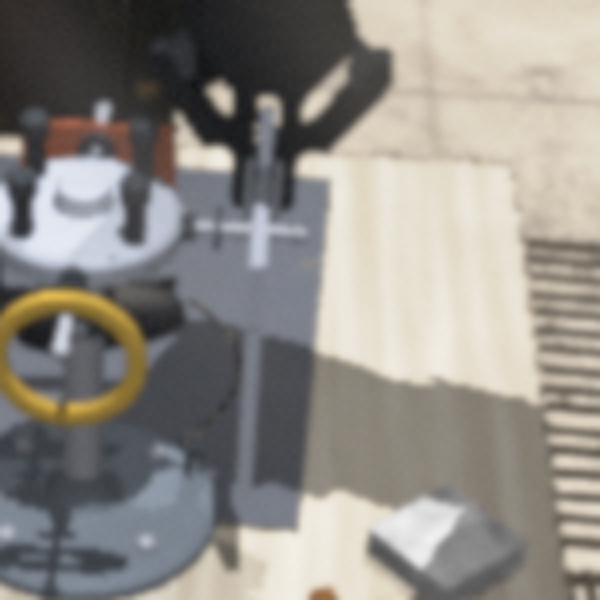

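The rod is through hole 2 with the bracket at mid-length. Lowering onto the rod.

Request:
{"api": "send_rows", "payload": {"motion": [{"dx": 0, "dy": 0, "dz": 1, "ax": 0, "ay": 0, "az": 0}, {"dx": 0, "dy": 0, "dz": 0.5, "ax": 0, "ay": 0, "az": 0}, {"dx": 0, "dy": 0, "dz": 0.5, "ax": 0, "ay": 0, "az": 0}, {"dx": 0, "dy": 0, "dz": 0.5, "ax": 0, "ay": 0, "az": 0}, {"dx": 0, "dy": 0, "dz": 0, "ax": 0, "ay": 0, "az": 0}, {"dx": 0, "dy": 0, "dz": 0, "ax": 0, "ay": 0, "az": 0}, {"dx": 0, "dy": 0, "dz": 0, "ax": 0, "ay": 0, "az": 0}, {"dx": 0, "dy": 0, "dz": 0, "ax": 0, "ay": 0, "az": 0}]}}

```text
time_s: 14.02
tool_pos: [0.4836, -0.1474, 0.1843]
orientation: [[0.014, 1.0, 0.001], [1.0, -0.014, 0.013], [0.013, 0.001, -1.0]]
force: [0.0, 0.9, -2.8]
width: 0.074
```

Request:
{"api": "send_rows", "payload": {"motion": [{"dx": 0, "dy": 0, "dz": 0.5, "ax": 0, "ay": 0, "az": 0}, {"dx": 0, "dy": 0, "dz": 0, "ax": 0, "ay": 0, "az": 0}, {"dx": 0, "dy": 0, "dz": 0, "ax": 0, "ay": 0, "az": 0}, {"dx": 0, "dy": 0, "dz": 0.5, "ax": 0, "ay": 0, "az": 0}, {"dx": 0, "dy": 0, "dz": 0, "ax": 0, "ay": 0, "az": 0}, {"dx": 0, "dy": 0, "dz": 0, "ax": 0, "ay": 0, "az": 0}, {"dx": 0, "dy": 0, "dz": 0, "ax": 0, "ay": 0, "az": 0}, {"dx": 0, "dy": 0, "dz": 0, "ax": 0, "ay": 0, "az": 0}]}}

```text
time_s: 14.68
tool_pos: [0.4836, -0.1474, 0.1833]
orientation: [[0.014, 1.0, 0.001], [1.0, -0.014, 0.013], [0.013, 0.001, -1.0]]
force: [-0.0, 0.3, -2.2]
width: 0.075
```

Request:
{"api": "send_rows", "payload": {"motion": [{"dx": 0, "dy": 0, "dz": 0.5, "ax": 0, "ay": 0, "az": 0}, {"dx": 0, "dy": 0, "dz": 0, "ax": 0, "ay": 0, "az": 0}, {"dx": 0, "dy": 0, "dz": 0, "ax": 0, "ay": 0, "az": 0}, {"dx": 0, "dy": 0, "dz": 0.5, "ax": 0, "ay": 0, "az": 0}, {"dx": 0, "dy": 0, "dz": 0, "ax": 0, "ay": 0, "az": 0}, {"dx": 0, "dy": 0, "dz": 0, "ax": 0, "ay": 0, "az": 0}, {"dx": 0, "dy": 0, "dz": 0, "ax": 0, "ay": 0, "az": 0}, {"dx": 0, "dy": 0, "dz": 0, "ax": 0, "ay": 0, "az": 0}]}}

```text
time_s: 15.35
tool_pos: [0.4836, -0.1474, 0.1824]
orientation: [[0.014, 1.0, 0.001], [1.0, -0.014, 0.013], [0.013, 0.001, -1.0]]
force: [0.1, 0.1, -1.3]
width: 0.078
```

Request:
{"api": "send_rows", "payload": {"motion": [{"dx": 0, "dy": 0, "dz": 0.5, "ax": 0, "ay": 0, "az": 0}, {"dx": 0, "dy": 0, "dz": 0, "ax": 0, "ay": 0, "az": 0}, {"dx": 0, "dy": 0, "dz": 0, "ax": 0, "ay": 0, "az": 0}, {"dx": 0, "dy": 0, "dz": 0, "ax": 0, "ay": 0, "az": 0}, {"dx": 0, "dy": 0, "dz": 0, "ax": 0, "ay": 0, "az": 0}, {"dx": 0, "dy": 0, "dz": 0, "ax": 0, "ay": 0, "az": 0}, {"dx": 0, "dy": 0, "dz": 0, "ax": 0, "ay": 0, "az": 0}, {"dx": 0, "dy": 0, "dz": 0, "ax": 0, "ay": 0, "az": 0}]}}

```text
time_s: 16.02
tool_pos: [0.4837, -0.1474, 0.182]
orientation: [[0.014, 1.0, 0.001], [1.0, -0.014, 0.013], [0.013, 0.001, -1.0]]
force: [-1.6, 0.4, 5.5]
width: 0.072
```

Contact: the force rose to +5.5 N. Opening the jaws only a little so the rear finger stays off the disc.

Request:
{"api": "send_rows", "payload": {"motion": [{"dx": 0, "dy": 0, "dz": 0, "ax": 0, "ay": 0, "az": 0}, {"dx": 0, "dy": 0, "dz": 0, "ax": 0, "ay": 0, "az": 0}, {"dx": 0, "dy": 0, "dz": 0, "ax": 0, "ay": 0, "az": 0}, {"dx": 0, "dy": 0, "dz": 0, "ax": 0, "ay": 0, "az": 0}, {"dx": 0, "dy": 0, "dz": 0, "ax": 0, "ay": 0, "az": 0}, {"dx": 0, "dy": 0, "dz": 0, "ax": 0, "ay": 0, "az": 0}, {"dx": 0, "dy": 0, "dz": 0, "ax": 0, "ay": 0, "az": 0}, {"dx": 0, "dy": 0, "dz": 0, "ax": 0, "ay": 0, "az": 0}], "fingers": 0.52, "newtons": 20}}

```text
time_s: 16.68
tool_pos: [0.4836, -0.1474, 0.1818]
orientation: [[0.014, 1.0, 0.001], [1.0, -0.014, 0.013], [0.013, 0.001, -1.0]]
force: [-0.7, 0.1, 0.1]
width: 0.242
```

```bash
python3 -c "
from tgt import *
s=readout.get_state(); print(s['tool_pos'],s['force'],s['width'])
w=read_camera('wrist');cv2.imwrite('pics/w11.png',w['frame'])
c=read_camera('side');crop(c,290,110,440,260,4,'s11.png')"
```

```text
[ 0.48357686 -0.14739357  0.18178413] [-0.66271429  0.11589648  0.13602016] 0.242066693117086
```

View pics/w11.png

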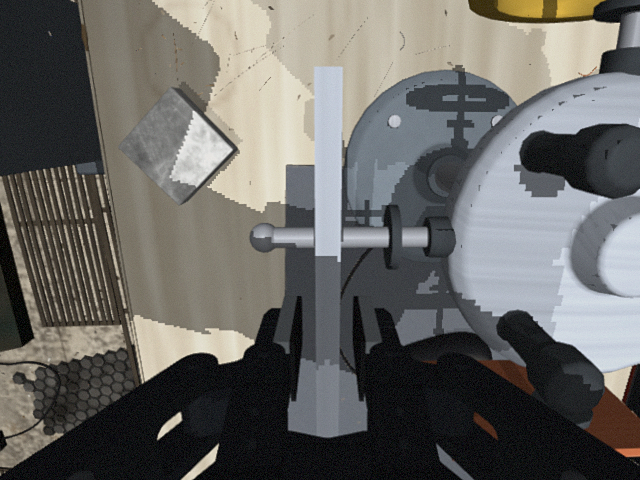

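View pics/s11.png

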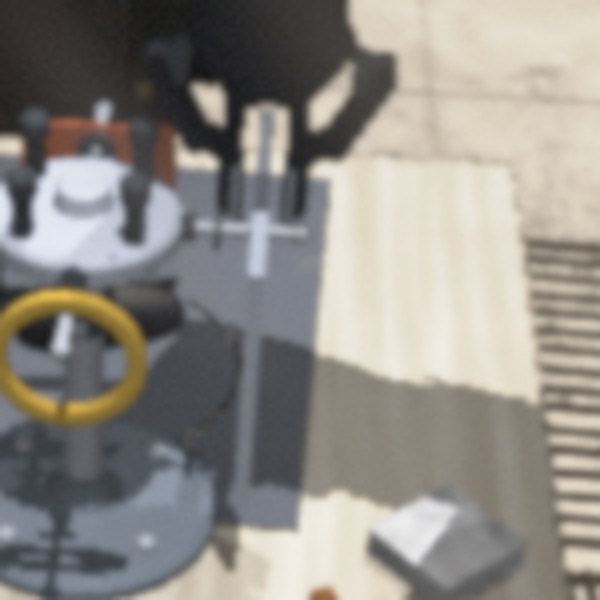

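The bracket hangs free between the open fingers. Lifting straight out.

Request:
{"api": "send_rows", "payload": {"motion": [{"dx": 0, "dy": 0, "dz": -3, "ax": 0, "ay": 0, "az": 0}, {"dx": 0, "dy": 0, "dz": -5, "ax": 0, "ay": 0, "az": 0}, {"dx": 0, "dy": 0, "dz": -8, "ax": 0, "ay": 0, "az": 0}, {"dx": 0, "dy": 0, "dz": -10, "ax": 0, "ay": 0, "az": 0}, {"dx": 0, "dy": 0, "dz": -15, "ax": 0, "ay": 0, "az": 0}, {"dx": 0, "dy": 0, "dz": -20, "ax": 0, "ay": 0, "az": 0}, {"dx": 0, "dy": 0, "dz": -20, "ax": 0, "ay": 0, "az": 0}, {"dx": 0, "dy": 0, "dz": -20, "ax": 0, "ay": 0, "az": 0}]}}

```text
time_s: 17.45
tool_pos: [0.4834, -0.1487, 0.2848]
orientation: [[0.014, 1.0, 0.002], [1.0, -0.014, 0.013], [0.013, 0.001, -1.0]]
force: [0.4, 0.1, 0.4]
width: 0.239
```

Request:
{"api": "send_rows", "payload": {"motion": [{"dx": -15, "dy": 0, "dz": -10, "ax": 0, "ay": 0, "az": 0}, {"dx": -25, "dy": 0, "dz": 0, "ax": 0, "ay": 0, "az": 0}, {"dx": -25, "dy": 0, "dz": 0, "ax": 0, "ay": 0, "az": 0}, {"dx": -25, "dy": 0, "dz": 0, "ax": 0, "ay": 0, "az": 0}, {"dx": -25, "dy": 0, "dz": 0, "ax": 0, "ay": 0, "az": 0}, {"dx": -25, "dy": 0, "dz": 0, "ax": 0, "ay": 0, "az": 0}, {"dx": -25, "dy": 0, "dz": 0, "ax": 0, "ay": 0, "az": 0}, {"dx": -15, "dy": 0, "dz": 0, "ax": 0, "ay": 0, "az": 0}]}}

```text
time_s: 18.12
tool_pos: [0.4807, -0.3309, 0.2914]
orientation: [[0.015, 1.0, 0.002], [1.0, -0.015, 0.012], [0.012, 0.001, -1.0]]
force: [-0.0, 0.7, -0.1]
width: 0.238
```

Request:
{"api": "send_rows", "payload": {"motion": [{"dx": 0, "dy": 0, "dz": 0, "ax": 0, "ay": 0, "az": 0}, {"dx": 0, "dy": 0, "dz": 0, "ax": 0, "ay": 0, "az": 0}, {"dx": 0, "dy": 0, "dz": 0, "ax": 0, "ay": 0, "az": 0}, {"dx": 0, "dy": 0, "dz": 0, "ax": 0, "ay": 0, "az": 0}, {"dx": 0, "dy": 0, "dz": 0, "ax": 0, "ay": 0, "az": 0}, {"dx": 0, "dy": 0, "dz": 0, "ax": 0, "ay": 0, "az": 0}, {"dx": 0, "dy": 0, "dz": 0, "ax": 0, "ay": 0, "az": 0}, {"dx": 0, "dy": 0, "dz": 0, "ax": 0, "ay": 0, "az": 0}]}}

```text
time_s: 18.78
tool_pos: [0.481, -0.3285, 0.2906]
orientation: [[0.014, 1.0, 0.001], [1.0, -0.014, 0.013], [0.013, 0.001, -1.0]]
force: [-0.2, 0.4, -0.8]
width: 0.239
```

```bash
python3 -c "
from tgt import *
import pickle
s=readout.get_state(); print(s['tool_pos'],s['force'],s['time_s'])
c=read_camera('side');crop(c,240,90,440,280,4,'s12.png')
t=read_camera('top');crop(t,335,130,535,330,3,'t12.png');cv2.imwrite('pics/t12f.png',t['frame'])
B=Ro.from_euler('z',PSI,degrees=True).as_matrix()
O=np.array([CX,CY,0])+B@np.array([-.0905,-.0295,0]); O[2]=.1905
f=lambda x,y,z:O+B@(np.array([x,y,z])/1000)
P=[f(-4,80,18),f(4,80,18),f(-4,-80,18),f(4,-80,18),f(-4,80,-134),f(4,80,-134)]
print(((proj(c,P)-(240,90))*4).round().tolist(),((proj(t,P)-(335,130))*3).round().tolist())
pickle.dump((c,t),open('c12.pkl','wb'))"
```

```text
[ 0.48103161 -0.32851166  0.29057041] [-0.1936601   0.36945424 -0.83475602] 18.7833
[[463.0, 353.0], [447.0, 352.0], [474.0, 189.0], [459.0, 188.0], [447.0, 586.0], [432.0, 585.0]] [[202.0, 406.0], [203.0, 393.0], [459.0, 415.0], [459.0, 402.0], [164.0, 430.0], [164.0, 419.0]]
```

View pics/s12.png

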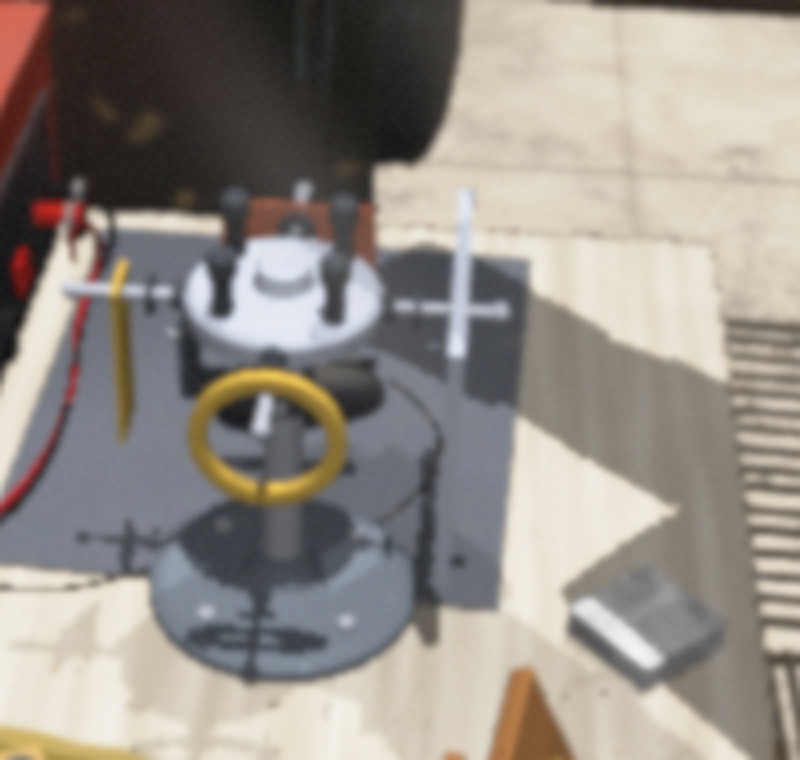

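View pics/t12.png

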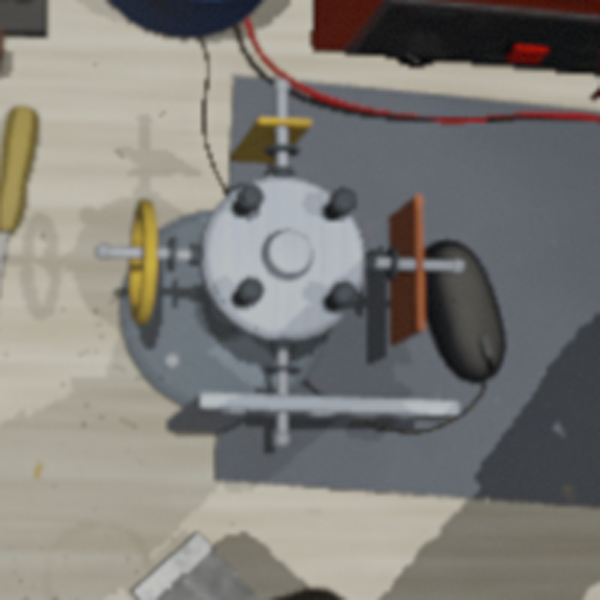

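View pics/t12f.png

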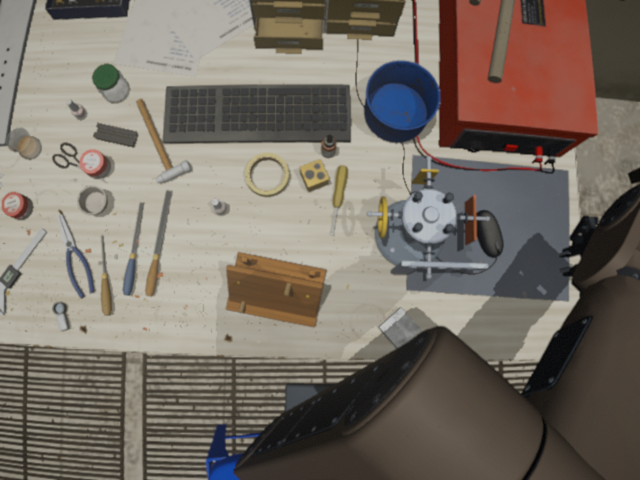

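The bracket's end corners fall within about 1 px of a level-hanging prediction (near end at side (457,355), far end at (467,190)). The head is clicked in, the bystanders are where they were and the gripper is clear. Handing in.

```bash
python3 -c "
from rig import env; print(env.sign_off())"
```

```text
the job is handed in; nothing more can be done
None
```

The job is done and was handed in at about 19 s of the 59 s allowed; sign-off gave no verdict.

**What I did:** I pushed the front-left pin round with the closed fingers until the empty rod clicked in at the front. I then lifted the bracket off the draining board and hung it by hole 2, the hole directly over its centre of mass. It touched down at about 5.5 N, and I released it and moved clear.

**Last checks:**
- **Carousel:** after the push, the bare front rod's tip was within 1 px of where the original front rod's tip had been. A later picture shows the head still there.
- **Bracket:** it hangs at mid-rod. Its long-limb corners in the side view are within about 1 px of where they would be if it hung exactly level.
- **Robot and bystanders:** the robot touches nothing, and the steel block, screwdriver, tape and bottle look unmoved in the top view.

**Disagreements:**
- My first three move calls were refused for missing keys, so nothing moved until I resent them.
- After the grasp, the pictures put the bracket about 5 mm further along its slope in the grip than the arm readings suggested. I re-measured that and used it for the insertion, which went on without contact.

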